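# Return three swapped press punches to their own dies

## Task

The three press punches have been parked in each other's dies. Put every punch back into the sleeve of the die whose opening has the shape of its head, standing fully down on its flange; the empty setting stand is free for parking one on the way and must be empty again at the end. Do not let a punch tip over, and leave the glue bottle, the white sprayer and the oil can where they stand.

Things in the scene. Friction and masses are not known exactly. Their poses are not given: they have to be found in the camera images.
- punch_round: Upright steel punch, up to 0.45 kg; belongs in die_round, starts in another die. Origin on its axis at the flange's underside, z up. Up from there: flange, 42 mm dia. (0 to 6 mm), neck, 28 mm dia. (to 18), head to grip from above (18 to 46): round, 52 mm across. Down: shank, 36 mm long, tapering from 28 to 14 mm dia.
- punch_square: Upright steel punch, up to 0.45 kg; belongs in die_square, starts in another die. Origin on its axis at the flange's underside, z up. Up from there: flange, 42 mm dia. (0 to 6 mm), neck, 28 mm dia. (to 18), head to grip from above (18 to 46): square, 46 x 46 mm, sides along its x and y. Down: shank, 36 mm long, tapering from 28 to 14 mm dia.
- punch_bar: Upright steel punch, up to 0.45 kg; belongs in die_bar, starts in another die. Origin on its axis at the flange's underside, z up. Up from there: flange, 42 mm dia. (0 to 6 mm), neck, 28 mm dia. (to 18), head to grip from above (18 to 46): an oblong bar, 58 mm along its x, 22 mm along its y. Down: shank, 36 mm long, tapering from 28 to 14 mm dia.
- die_round: Fixed dark plate 78 x 144 x 12 mm with a parking sleeve (47 mm dia., straight round bore 30 mm) and, centred 68 mm along its +y, a light die block 72 x 72 mm, 38 mm high, with a round opening of 52 mm. Origin on the sleeve's axis at bench height, z up. Sleeve rim at 52 mm; a seated punch's flange rests on it, its origin 52 mm above this one, at any turn.
- die_square: Fixed dark plate 78 x 144 x 12 mm with a parking sleeve (47 mm dia., straight round bore 30 mm) and, centred 68 mm along its +y, a light die block 72 x 72 mm, 38 mm high, with a square opening of 46 x 46 mm. Origin on the sleeve's axis at bench height, z up. Sleeve rim at 52 mm; a seated punch's flange rests on it, its origin 52 mm above this one, at any turn.
- die_bar: Fixed dark plate 78 x 144 x 12 mm with a parking sleeve (47 mm dia., straight round bore 30 mm) and, centred 68 mm along its +y, a light die block 72 x 72 mm, 38 mm high, with an oblong opening, 58 mm along x, 22 mm along y. Origin on the sleeve's axis at bench height, z up. Sleeve rim at 52 mm; a seated punch's flange rests on it, its origin 52 mm above this one, at any turn.
- spare_stand: Fixed setting stand, empty at the start and at the end: round dark foot, 80 mm dia., 12 mm thick, with the same sleeve as the dies (bore 30 mm, rim at 52 mm), which takes any punch. Origin on the sleeve's axis at bench height.
- glue_bottle: Bystander: small white bottle with a red spout, 40 mm in diameter, 117 mm tall, standing loose on the bench; leave it alone. Origin: centre of its underside.
- sprayer_white: Bystander: clear pump sprayer with a white head, 40 mm in diameter, 146 mm tall, standing loose at the back; leave it alone. Origin: centre of its underside.
- oil_can: Bystander: small red pump oiler with a long spout, 68 x 81 x 152 mm, standing loose at the right; leave it alone. Origin: centre of its underside.
There are look-alikes about, which are no part of the job. What is shaped like the punch_round but purple is not meant.

How it is judged:
At the end, for the whole second after the job is handed in: Each punch stands at rest and upright (within 0.08 rad) in the sleeve of the die with the opening of its own shape: its axis within 6 mm of the sleeve's axis and its flange on the rim (origin 48 to 56 mm above the die's origin). The setting stand is thereby empty (horizontal distance between punch_round and die_round below 0.006 m and z of punch_round in the frame of die_round between 0.048 and 0.056 m and angle between each of punch_round, punch_square, punch_bar's own z axis and vertical below 0.08 rad and linear speed of each of punch_round, punch_square, punch_bar below 0.02 m/s and horizontal distance between punch_square and die_square below 0.006 m and z of punch_square in the frame of die_square between 0.048 and 0.056 m and horizontal distance between punch_bar and die_bar below 0.006 m and z of punch_bar in the frame of die_bar between 0.048 and 0.056 m); the robot touches nothing.
It fails at once if a punch tips over (angle between any of punch_round, punch_square, punch_bar's own z axis and vertical above 0.8 rad).
It fails at once if the glue bottle is moved by more than 30 mm or knocked over (distance of glue_bottle from where it was at the start of the episode above 0.03 m or angle between glue_bottle's own z axis and vertical above 0.4 rad).
It fails at once if the white sprayer is moved by more than 30 mm or knocked over (distance of sprayer_white from where it was at the start of the episode above 0.03 m or angle between sprayer_white's own z axis and vertical above 0.4 rad).
It fails at once if the oil can is moved by more than 30 mm or knocked over (distance of oil_can from where it was at the start of the episode above 0.03 m or angle between oil_can's own z axis and vertical above 0.4 rad).
It also fails if it takes over 125 s, if anything falls off the work surface, if the arm or the gripper's body presses on something with over 40 N, if the wrist force passes 120 N, or if a joint passes its speed limit or range.

## Robot

A 6-joint arm with a two-finger parallel gripper is mounted at the origin on a cart in front of the work surface, level with it; the furniture and walls round the work are solid. World frame = base frame: x ahead of the robot, y to its left, z up, the work surface at z = 0. Lengths are in m, angles in rad, forces in N, time in s.
With the tool pointing down it reaches from about 0.3 to 0.875 m from the base axis. Payload 6.4 kg.
Tool frame: the origin (TCP) lies midway between the tips of the shut fingers; the grasp point (between the pads) lies ctrl.grip_depth behind it (ctrl.grip_depth is the distance from the TCP to the grasp point, in m); x points along the fingers, y is the direction in which the jaws open and shut, and the axes are right-handed (so a half turn about x gives the same grasp; the last joint's range is limited). The gripper opens to 85 mm and grips with 20 to 120 N. Pads are 22 mm wide; open, the fingers measure 114 mm over their backs; the gripper's body (76 mm by 85 mm) begins 54 mm behind the grasp point. The pads swing forward as they close: fully open they stand 13 mm farther back than shut.
Start: joints at [-1.548, 0.181, 1.607, -0, 1.354, -0.206], TCP at [0.13, -0.56, 0.231] pointing down, gripper open.
Joint ranges: [-2.99, 2.99], [-0.89, 2.07], [0.3, 2.58], [-1.14, 4.28], [0, 2.63], [-3.12, 3.12]. Speed limits (rad/s): [2.57, 2.57, 3.01, 3.14, 3.14, 3.14].

## Interface

Orientations are given as a unit quaternion [w, x, y, z].
In Python, from bench import ctrl gives the robot as it stands.
- The arm moves only by the tool carry_out, never from a script. Its argument "motion" is one flat list of numbers, 7 for each row, row after row: the turn, a rotation vector about the tool's x, y, z in degrees, then the shift along the tool's x, y, z in m, then the gripper's target within -1 to 1 (shut at 1, half-way at 0, fully open at -1). A call has 1 to 10 rows; each row shifts and turns the pose as measured when the row begins, along the tool's axes as they then stand; what a row does not reach is not made up. A row lasts 1/10 s, in which the tool goes at most 50 mm and 8.59 degrees, less where a joint would pass 70% of its speed; a pose out of reach is approached as far as the arm can. A call with a gripper value outside its range is refused whole. The fingers move at their own pace and stop on an object; the grip force is fixed at half the most. Time passes only in rows, so rows that do not move let the fingers close. It gives the time, the measured TCP pose, the force and the opening at its end, in the units of the state.
- ctrl.get_obs(): the state, without advancing time (a new reading comes with each control period).
- ctrl.camera(name): name is "side" or "top"; returns the picture (480x640x3 uint8, blue, green, red); there is no depth.
- ctrl.camera_params(name): a dict with "mtx" (3x3 intrinsics, pixels), "pose" (4x4, takes a point from camera to world coordinates). Camera axes: x right, y down, z forward; pixel columns grow to the right and rows downward; lengths in m; the calibration is good to about 2 mm. A picture is of the moment at which its call begins. camera_params takes no time and is no camera call.
- ctrl.hand_in(): hands the job in, once; it reports no verdict.
Trained networks look in the newest picture that a camera, given by its name, has taken for a name from the list of things; names that differ only in an ending like _2 or _b are one class to them, and where a whole thing is asked for, a point or a joint stands for the part that bears it (a point fixed in the world has none). Each returns a list of dicts, best first, with "conf" (0 to 1); they miss things now and then, are a little off and sometimes report something else, mostly with a low value. They report only what shows in the picture. A call takes as long as a camera call. They do not tell look-alikes from the thing itself.
- ctrl.boxes_of(camera, thing): "point" ([x, y, z] in m, in the coordinates of the camera as it stood for that picture, good to about 4 mm: the middle of the surface that is visible of it).
- ctrl.trace(camera, thing): "pixels" (480x640 bool, what is visible of it).
- ctrl.landmark_of(camera, thing): "point" ([x, y, z] in m, in the coordinates of the camera as it stood for that picture, good to about 4 mm: a listed point, or the origin of a listed thing).
The state is a dict: "time_s": time; "q": joint angles; "dq": joint speeds; "joint_efforts": joint torques, N m; "eef_pos": TCP position; "eef_rot": TCP orientation; "wrist_force": force on the tool from outside, world axes, zero at the start; "torque": the same for the moment, N m; "opening": opening from 0.0 (shut) to 1.0 (fully open).
Only numpy, scipy, OpenCV 4.12 (cv2) and the standard library are available. Lean on these libraries where they do the work, as an engineer would, in place of code of your own. Each camera call takes 0.05 s, during which the arm holds its last target. There are 200 camera calls.

## Working session

There is one attempt and no reset: what is moved stays moved. The work goes in short steps, Python scripts to look and compute and a tool call to move; the robot and the scene stay as the last step left them, time stands still between calls to the robot, and variables do not carry over. Pictures are saved under pics/ and viewed, about 12 in all and at most 16, crops included, and the job is handed in when it is done.

Besides the shell and the picture viewer there is one more tool, called in YAML: its name, and indented under it one key for each argument. carry_out: Moves the arm, as the interface text tells. Its arguments: {"type":"object","properties":{"motion":{"type":"array"}},"required":["motion"]}

```bash
ls; mkdir -p pics; cat > h.py <<'E'
from bench import ctrl
import numpy as np, cv2
P={c:ctrl.camera_params(c) for c in("side","top")}
def w(c,p): return (np.array(P[c]["pose"])@np.r_[p,1])[:3]
def pix(c,p):
    q=np.linalg.inv(np.array(P[c]["pose"]))@np.r_[p,1]; u=np.array(P[c]["mtx"])@q[:3]; return u[:2]/u[2]
def ray(c,u,v,z):
    T=np.array(P[c]["pose"]); d=T[:3,:3]@np.linalg.inv(P[c]["mtx"])@[u,v,1]; return T[:3,3]+d*(z-T[2,3])/d[2]
E
python3 - <<'E'
from h import *
np.set_printoptions(precision=4,suppress=True)
for c in("side","top"):
    cv2.imwrite(f"pics/{c}0.png",ctrl.camera(c)); print(c,np.array(P[c]["pose"])[:3,3],np.array(P[c]["mtx"])[0])
    for t in["punch_round","punch_square","punch_bar","die_round","die_square","die_bar","spare_stand","glue_bottle","sprayer_white","oil_can"]:
        for d in ctrl.landmark_of(c,t)[:3]:
            p=w(c,d["point"]); print(t,round(d["conf"],2),p,pix(c,p).round())
s=ctrl.get_obs();print(s["eef_pos"],s["eef_rot"],s["time_s"],ctrl.grip_depth)
E
```

```text
pics
side [0.3665 0.9835 0.9493] [487.3682   0.     317.2173]
punch_round 0.82 [ 0.7047 -0.0005  0.041 ] [267. 261.]
punch_round 0.52 [ 0.4631 -0.382   0.0518] [366. 191.]
punch_square 0.87 [0.643  0.1125 0.0524] [279. 289.]
punch_square 0.62 [0.4736 0.2816 0.0489] [333. 350.]
punch_bar 0.88 [0.4747 0.2842 0.0519] [333. 350.]
punch_bar 0.42 [0.6469 0.1191 0.0022] [278. 304.]
die_round 0.9 [0.6462 0.1182 0.0039] [278. 303.]
die_square 0.95 [ 0.4785  0.2778 -0.0044] [332. 362.]
die_bar 0.76 [ 0.4628 -0.3791  0.0025] [365. 203.]
spare_stand 0.89 [ 0.4742  0.1042 -0.0051] [343. 309.]
spare_stand 0.35 [0.7838 0.0249 0.0023] [239. 275.]
glue_bottle 0.66 [ 0.6     0.2959 -0.0003] [280. 361.]
sprayer_white 0.9 [0.7849 0.0257 0.0009] [239. 275.]
oil_can 0.72 [ 0.4146 -0.5343  0.0011] [383. 180.]
oil_can 0.45 [ 0.4634 -0.3787  0.0549] [366. 190.]
top [ 0.4073 -0.1089  1.6094] [535.04     0.     313.3178]
punch_round 0.73 [ 0.4511 -0.3886  0.0478] [402. 287.]
punch_round 0.64 [ 0.706  -0.0026  0.0375] [270. 201.]
punch_square 0.73 [0.6418 0.1126 0.0484] [231. 222.]
punch_square 0.51 [ 0.4504 -0.3884  0.048 ] [402. 288.]
punch_square 0.18 [0.4742 0.0955 0.0039] [237. 280.]
punch_bar 0.78 [0.4748 0.2795 0.0546] [171. 279.]
die_round 0.68 [0.64   0.1163 0.0003] [232. 225.]
die_square 0.75 [0.4734 0.2798 0.0013] [176. 280.]
die_bar 0.81 [ 0.4517 -0.3808 -0.0022] [396. 288.]
spare_stand 0.77 [0.4748 0.0978 0.0031] [237. 280.]
glue_bottle 0.58 [ 0.5963  0.2936 -0.0039] [173. 239.]
glue_bottle 0.44 [0.4706 0.2806 0.0013] [175. 281.]
sprayer_white 0.69 [ 0.7802  0.0208 -0.0041] [264. 180.]
oil_can 0.82 [ 0.4159 -0.5403  0.0003] [449. 300.]
[ 0.1304 -0.56    0.2313] [ 0.0807  0.7025  0.0807 -0.7025] 1.1 0.0187
```

View pics/side0.png

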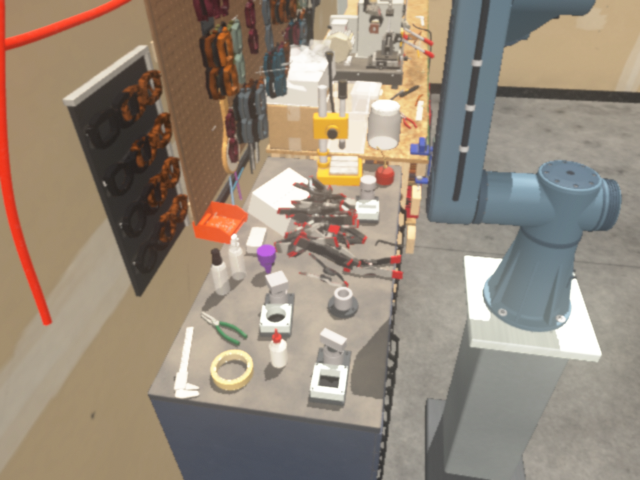

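View pics/top0.png

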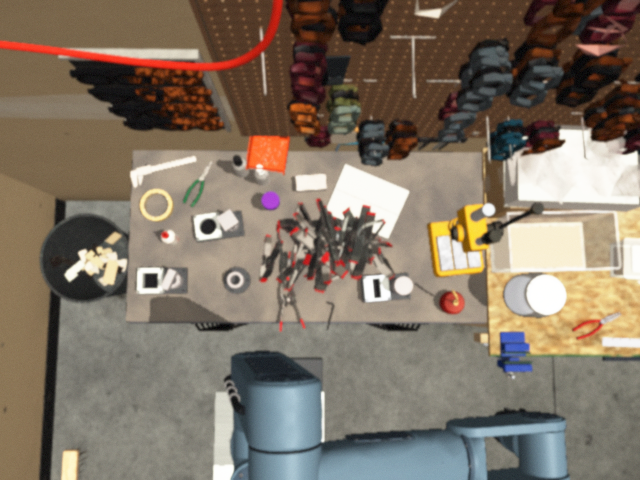

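The top view shows: round punch (402,287) in die_bar, square punch (229,219) in die_round, bar punch (170,279) in die_square, and the empty stand at (236,280). There are two look-alikes for the round punch. One is the purple punch at (270,201), which is excluded. The other is a white cylinder at the far right (545,295), off the bench. I'll refine the poses by fitting silhouettes to the masks and check them in one crop.

```bash
cat > fit.py <<'E'
from h import *
from scipy.optimize import minimize
a=np.linspace(0,2*np.pi,40,endpoint=False)
C=lambda r:np.c_[r*np.cos(a),r*np.sin(a)]
R=lambda x,y:np.array([[x,y],[-x,y],[-x,-y],[x,-y]])/2
S={"punch_round":[(C(.026),.070,.098),(C(.021),.052,.058)],"punch_square":[(R(.046,.046),.070,.098),(C(.021),.052,.058)],
"punch_bar":[(R(.058,.022),.070,.098),(C(.021),.052,.058)],"spare_stand":[(C(.040),0,.012),(C(.0235),0,.052)]}
K=8
def render(c,t,x,y,th,org,n):
    im=np.zeros((n*K,n*K),np.uint8); r=np.array([[np.cos(th),-np.sin(th)],[np.sin(th),np.cos(th)]])
    for b,z0,z1 in S[t]:
        q=b@r.T+[x,y]; pts=np.array([pix(c,[*k,z]) for k in q for z in(z0,z1)])
        cv2.fillConvexPoly(im,cv2.convexHull(np.round(((pts-org+.5)*K)).astype(np.int32)),1)
    return cv2.resize(im.astype(np.float32),(n,n),interpolation=cv2.INTER_AREA)
def fit(t,guess,cams=("side","top")):
    m={}
    for c in cams:
        ds=[d["pixels"] for d in ctrl.trace(c,t)]
        g=pix(c,[*guess,.07]); n=56; org=np.round(g)-n//2; o=org.astype(int)
        best=None
        for p in ds:
            k=p[o[1]:o[1]+n,o[0]:o[0]+n].astype(np.float32)
            if best is None or k.sum()>best.sum(): best=k
        if best is None or best.sum()<20: print(t,c,"no mask"); continue
        m[c]=(best,org,n)
    def solve(cs):
        f=lambda v:sum(np.abs(render(c,t,v[0],v[1],v[2],m[c][1],m[c][2])-m[c][0]).sum()/m[c][0].sum() for c in cs)
        rs=[minimize(f,[*guess,th],method="Nelder-Mead",options=dict(initial_simplex=[[*guess,th],[guess[0]+.008,guess[1],th],[guess[0],guess[1]+.008,th],[*guess,th+.4]],xatol=1e-4,fatol=1e-4)) for th in np.arange(0,np.pi,np.pi/4)]
        r=min(rs,key=lambda r:r.fun); return np.r_[r.x[:2].round(4),np.degrees(r.x[2]).round(1),round(r.fun,3)]
    for cs in [[c] for c in m]+[list(m)]: print(t,cs,solve(cs))
E
python3 - <<'E'
from fit import *
ims={c:ctrl.camera(c) for c in("side","top")}
for t,g in{"punch_round":(.457,-.385),"punch_square":(.642,.1125),"punch_bar":(.4747,.282),"spare_stand":(.4745,.1)}.items(): fit(t,g)
rows=[]
for c in ims:
    rows.append(np.hstack([cv2.resize(cv2.getRectSubPix(ims[c],(50,50),tuple(map(float,pix(c,[*g,.05])))),(200,200),interpolation=cv2.INTER_CUBIC) for g in[(.457,-.36),(.642,.13),(.4747,.3),(.4745,.1)]]))
cv2.imwrite("pics/crop1.png",np.vstack(rows))
E
```

```text
punch_round side no mask
punch_round ['top'] [ 0.4551 -0.3846 18.4     0.114 ]
punch_round ['top'] [ 0.4551 -0.3846 18.4     0.114 ]
punch_square ['side'] [ 0.6445  0.1189 32.      0.071 ]
punch_square ['top'] [ 0.6424  0.1135 32.8     0.09  ]
punch_square ['side', 'top'] [ 0.6434  0.1153 33.2     0.287 ]
punch_bar ['side'] [  0.4744   0.2815 -23.3      0.062 ]
punch_bar ['top'] [4.741e-01 2.793e-01 1.566e+02 1.220e-01]
punch_bar ['side', 'top'] [  0.4744   0.2805 157.7      0.206 ]
spare_stand ['side'] [ 0.4763  0.0997 14.3     0.046 ]
spare_stand ['top'] [ 0.4743  0.097  22.5     0.043 ]
spare_stand ['side', 'top'] [ 0.4754  0.0978 16.1     0.112 ]
```

View pics/crop1.png

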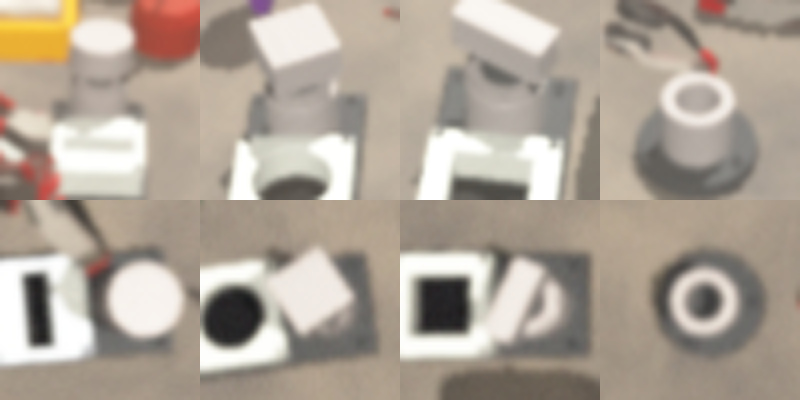

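```bash
python3 - <<'E'
from h import *
i=ctrl.camera("top");j=ctrl.camera("side")
f=lambda im,x,y:cv2.resize(im[y:y+80,x:x+100],(400,320),interpolation=cv2.INTER_CUBIC)
cv2.imwrite("pics/spout.png",np.hstack([f(i,375,245),f(j,330,150)]))
for z in(.08,.12,.15):print(z,ray("top",413,277,z),ray("top",432,287,z))
E
```

```text
0.08 [ 0.47989619 -0.41599112  0.08      ] [ 0.45143764 -0.46987237  0.08      ]
0.12 [ 0.47799663 -0.40795899  0.12      ] [ 0.45028237 -0.46043107  0.12      ]
0.15 [ 0.47657196 -0.4019349   0.15      ] [ 0.44941592 -0.4533501   0.15      ]
```

View pics/spout.png

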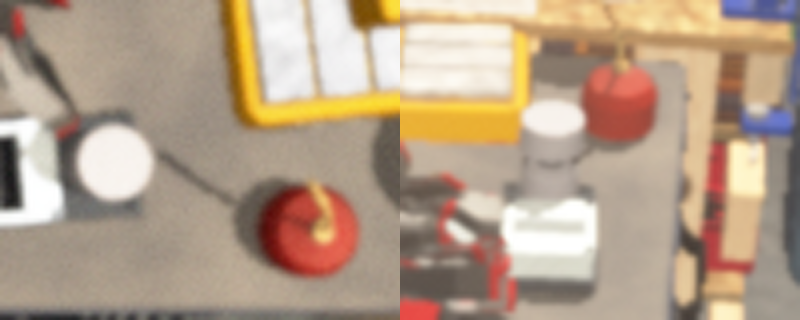

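```bash
cat > go.py <<'E'
from h import *
from scipy.spatial.transform import Rotation as R
import sys
np.set_printoptions(precision=4,suppress=True)
def go(x,y,z,yaw=None):
    s=ctrl.get_obs(); p=np.array(s["eef_pos"]); q=s["eef_rot"]; r=R.from_quat([*q[1:],q[0]]); M=r.as_matrix()
    print("t",s["time_s"],"tcp",p,"q",np.array(s["q"]),"open",s["opening"],"F",s["wrist_force"]); print("x",M[:,0],"jaw yaw",np.degrees(np.arctan2(M[1,1],M[0,1])))
    if yaw is None: yaw=np.degrees(np.arctan2(M[1,1],M[0,1]))
    # target: tool x straight down, jaws at yaw (mod 180, nearest)
    cur=np.degrees(np.arctan2(M[1,1],M[0,1])); yaw=cur+(yaw-cur+90)%180-90; t=np.radians(yaw)
    X=np.array([0,0,-1.]); Y=np.array([np.cos(t),np.sin(t),0]); N=np.c_[X,Y,np.cross(X,Y)]
    print("turn(deg, tool)",np.degrees(R.from_matrix(M.T@N).as_rotvec()),"shift before turn",M.T@(np.array([x,y,z])-p),"after turn",N.T@(np.array([x,y,z])-p))
if __name__=="__main__": go(*map(float,sys.argv[1:]))
E
python3 go.py .457 -.383 .20 0
```

```text
t 1.7 tcp [ 0.1305 -0.56    0.2313] q [-1.5483  0.1808  1.607   0.      1.3538 -0.2063] open 1.0045276895866406 F [-0.3281 -0.5139  0.0668]
x [ 0.  0. -1.] jaw yaw -76.89004405329757
turn(deg, tool) [-76.89    -0.0006  -0.0007] shift before turn [ 0.0313 -0.0983 -0.3582] after turn [ 0.0313  0.3265 -0.177 ]
```

carry_out:
  motion: [-8.54,0,0,0,0,0,-1,-8.54,0,0,0,0,0,-1,-8.54,0,0,0,0,0,-1,-8.54,0,0,0,0,0,-1,-8.54,0,0,0,0,0,-1,-8.54,0,0,0,0,0,-1,-8.54,0,0,0,0,0,-1,-8.54,0,0,0,0,0,-1,-8.54,0,0,0,0,0,-1,0,0,0,0,0.04,-0.02,-1]

```text
time_s: 2.7
eef_pos: [0.1671, -0.5415, 0.2313]
eef_rot: [0.503, 0.496, 0.503, -0.497]
wrist_force: [0.7, -0.4, -0.1]
opening: 0.999
```

carry_out:
  motion: [0,0,0,0,0.04,-0.022,-1,0,0,0,0,0.04,-0.022,-1,0,0,0,0,0.04,-0.022,-1,0,0,0,0,0.04,-0.022,-1,0,0,0,0,0.04,-0.022,-1,0,0,0,0,0.04,-0.022,-1,0,0,0,0,0.04,-0.022,-1,0,0,0,0,0,0,-1]

```text
time_s: 3.5
eef_pos: [0.4576, -0.3758, 0.2317]
eef_rot: [0.505, 0.496, 0.502, -0.497]
wrist_force: [-0.7, -0.7, -0.8]
opening: 1.002
```

```bash
python3 go.py .457 -.383 .14 0
```

```text
t 3.5 tcp [ 0.4576 -0.3758  0.2317] q [-0.8875  0.2157  1.5651 -0.0009  1.3571 -0.9006] open 1.0022341489977546 F [-0.7225 -0.6701 -0.7801]
x [ 0.0017 -0.0034 -1.    ] jaw yaw 0.7625116323663478
turn(deg, tool) [ 0.7623  0.1968 -0.0967] shift before turn [ 0.0917 -0.0008  0.0068] after turn [ 0.0917 -0.0006  0.0072]
```

carry_out:
  motion: [0.76,0.2,-0.1,0.04,0,0.007,-1,0,0,0,0.04,0,0,-1,0,0,0,0.03,0,0,-1,0,0,0,0,0,0,-1]

```text
time_s: 3.9
eef_pos: [0.4596, -0.3841, 0.1209]
eef_rot: [0.503, 0.498, 0.499, -0.499]
wrist_force: [-0.1, -0.4, 0.5]
opening: 1.001
```

```bash
python3 go.py .457 -.383 .062 0; python3 - <<'E'
from h import *
i=ctrl.camera("top");j=ctrl.camera("side")
def f(im,c):
    u,v=map(int,pix(c,[.457,-.383,.08])); return cv2.resize(im[v-40:v+40,u-40:u+40],(400,400),interpolation=cv2.INTER_CUBIC)
cv2.imwrite("pics/a1.png",np.hstack([f(i,"top"),f(j,"side")]))
E
```

```text
t 3.9 tcp [ 0.4596 -0.3841  0.1209] q [-0.8935  0.3475  1.6381 -0.0011  1.1506 -0.8975] open 1.0013697868455662 F [-0.0933 -0.4199  0.5397]
x [ 0.0026 -0.0049 -1.    ] jaw yaw 0.25754682464673717
turn(deg, tool) [ 0.2572  0.2783 -0.1461] shift before turn [ 0.0589 -0.0028 -0.0014] after turn [ 0.0589 -0.0026 -0.0011]
```

View pics/a1.png

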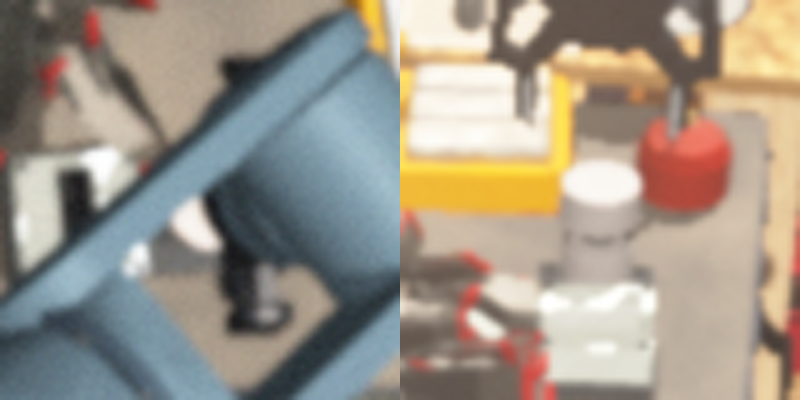

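The side view shows the finger tips at about u 525 and 680 of the crop, straddling the round head at 603. The line-up along the jaw axis is good, so I'll go down and close.

carry_out:
  motion: [0.2,0.3,-0.1,0.02,-0.002,0,-1,0,0,0,0.02,0,0,-1,0,0,0,0.018,0,0,-1,0,0,0,0,0,0,-1,0,0,0,0,0,0,0,0,0,0,0,0,0,1,0,0,0,0,0,0,1,0,0,0,0,0,0,1,0,0,0,0,0,0,1,0,0,0,0,0,0,1]

```text
time_s: 5.0
eef_pos: [0.4625, -0.3997, 0.0878]
eef_rot: [0.511, 0.496, 0.489, -0.503]
wrist_force: [-0.9, 0.0, -3.8]
opening: 0.542
```

```bash
python3 go.py .457 -.383 .25 0
```

```text
t 5.0 tcp [ 0.4625 -0.3997  0.0878] q [-0.9034  0.4006  1.6429 -0.007   1.0663 -0.9004] open 0.5416028793930172 F [-0.8631  0.0208 -3.8236]
x [ 0.0148 -0.0287 -0.9995] jaw yaw 0.030174641379614793
turn(deg, tool) [ 0.018   1.6445 -0.847 ] shift before turn [-0.1627 -0.003  -0.012 ] after turn [-0.1622 -0.0055 -0.0167]
```

```bash
python3 - <<'E'
from h import *
s=ctrl.get_obs();print(s["joint_efforts"],s["wrist_force"],s["torque"])
i=ctrl.camera("top");j=ctrl.camera("side")
def f(im,c):
    u,v=map(int,pix(c,[.457,-.383,.08])); return cv2.resize(im[v-50:v+50,u-50:u+50],(400,400),interpolation=cv2.INTER_CUBIC)
cv2.imwrite("pics/a2.png",np.hstack([f(i,"top"),f(j,"side")]))
E
```

```text
[-7.52917654e-02 -5.33021271e+01 -3.26851916e+01  3.67630483e-02
 -3.61228483e-01  6.45680004e-03] [-0.86314539  0.02076351 -3.82361929] [ 0.11311618  0.15392106 -0.01636922]
```

View pics/a2.png

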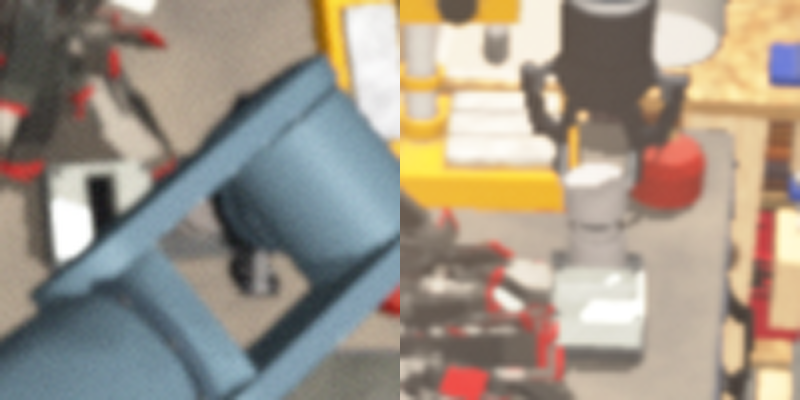

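carry_out:
  motion: [0,0,0,0,0,0,-1,0,0,0,0,0,0,-1,0,0,0,0,0,0,-1,0,0,0,0,0,0,-1]

```text
time_s: 5.5
eef_pos: [0.4643, -0.4008, 0.0894]
eef_rot: [0.513, 0.496, 0.488, -0.503]
wrist_force: [0.2, 0.7, -0.6]
opening: 0.999
```

```bash
python3 go.py .458 -.383 .13 0
```

```text
t 5.5 tcp [ 0.4643 -0.4008  0.0894] q [-0.9024  0.3999  1.6403 -0.0064  1.0653 -0.9003] open 0.9986734928512845 F [ 0.2392  0.688  -0.6092]
x [ 0.018  -0.0319 -0.9993] jaw yaw 0.07067912323792025
turn(deg, tool) [ 0.0543  1.8273 -1.0297] shift before turn [-0.0413 -0.0056 -0.0165] after turn [-0.0406 -0.0063 -0.0178]
```

carry_out:
  motion: [0,1.8,-1.0,-0.03,-0.005,-0.008,-1,0,0,0,-0.01,0,-0.008,-1,0,0,0,0,0,0,-1]

```text
time_s: 5.8
eef_pos: [0.4589, -0.3832, 0.1296]
eef_rot: [0.5, 0.5, 0.5, -0.5]
wrist_force: [0.8, 0.5, -0.2]
opening: 0.999
```

```bash
python3 go.py .458 -.383 .10 0;  python3 - <<'E'
from fit import *
for c in("side","top"):
    ctrl.camera(c)
    for d in ctrl.landmark_of(c,"punch_round")+ctrl.landmark_of(c,"die_bar"): print(c,d["conf"],w(c,d["point"]))
fit("punch_round",(.457,-.385),["side"])
E
```

```text
t 5.8 tcp [ 0.4589 -0.3832  0.1296] q [-0.8944  0.3372  1.6321  0.0006  1.172  -0.8953] open 0.9994041719495256 F [ 0.8126  0.4813 -0.1635]
x [ 0.0006  0.0001 -1.    ] jaw yaw 0.03579779680183551
turn(deg, tool) [ 0.0358 -0.007  -0.0321] shift before turn [ 0.0296 -0.0009 -0.0002] after turn [ 0.0296 -0.0009 -0.0002]
side 0.85 [7.04030770e-01 6.86188027e-04 3.77656179e-02]
side 0.56 [ 0.4629149  -0.37989928  0.05332535]
side 0.88 [ 0.46212203 -0.38090226  0.00304299]
top 0.62 [ 0.70239543 -0.00307801  0.04024501]
top 0.58 [ 0.45453213 -0.38893252  0.05051126]
top 0.39 [0.64197915 0.11405842 0.04644429]
top 0.95 [ 0.45869826 -0.38246959 -0.00164997]
top 0.65 [ 0.47443597  0.28142593 -0.00085105]
punch_round ['side'] [ 0.4601 -0.3841 18.7     0.178 ]
punch_round ['side'] [ 0.4601 -0.3841 18.7     0.178 ]
```

carry_out:
  motion: [0,0,0,0.03,0,0,-1]

```text
time_s: 6.25
eef_pos: [0.46, -0.3859, 0.1011]
eef_rot: [0.502, 0.5, 0.498, -0.5]
wrist_force: [-0.9, -1.3, -0.3]
opening: 1.002
```

carry_out:
  motion: [0,0,0,0.012,0,0,-1]

```text
time_s: 6.35
eef_pos: [0.4587, -0.3844, 0.086]
eef_rot: [0.5, 0.5, 0.5, -0.5]
wrist_force: [-0.3, 0.8, -0.1]
opening: 1.001
```

carry_out:
  motion: [0,0,0,0.012,0,0,-1]

```text
time_s: 6.45
eef_pos: [0.4589, -0.3848, 0.0735]
eef_rot: [0.5, 0.5, 0.5, -0.5]
wrist_force: [0.1, -0.4, 0.8]
opening: 1.002
```

carry_out:
  motion: [0,0,0,0.008,0,0,-1,0,0,0,0,0,0,-1,0,0,0,0,0,0,-1]

```text
time_s: 6.75
eef_pos: [0.4579, -0.3838, 0.0627]
eef_rot: [0.499, 0.5, 0.501, -0.5]
wrist_force: [0.2, -0.1, -0.7]
opening: 0.997
```

carry_out:
  motion: [0,0,0,0,0,0,-0.2]

```text
time_s: 6.85
eef_pos: [0.4582, -0.384, 0.0632]
eef_rot: [0.499, 0.5, 0.501, -0.5]
wrist_force: [0.5, 0.7, 0.3]
opening: 0.859
```

carry_out:
  motion: [0,0,0,0,0,0,0.1]

```text
time_s: 6.95
eef_pos: [0.4585, -0.3844, 0.0639]
eef_rot: [0.499, 0.5, 0.5, -0.5]
wrist_force: [0.9, 0.3, 0.0]
opening: 0.693
```

carry_out:
  motion: [0,0,0,0,0,0,0.3]

```text
time_s: 7.05
eef_pos: [0.459, -0.3849, 0.0649]
eef_rot: [0.5, 0.5, 0.5, -0.5]
wrist_force: [-0.2, 0.6, -3.0]
opening: 0.591
```

carry_out:
  motion: [0,0,0,0,0,0,0.6]

```text
time_s: 7.15
eef_pos: [0.4589, -0.3848, 0.0649]
eef_rot: [0.5, 0.5, 0.5, -0.5]
wrist_force: [0.4, 1.3, -3.5]
opening: 0.591
```

carry_out:
  motion: [0,0,0,0,0,0,1,0,0,0,-0.02,0,0,1,0,0,0,-0.03,0,0,1,0,0,0,-0.04,0,0,1,0,0,0,-0.04,0,0,1,0,0,0,-0.04,0,0,1]

```text
time_s: 7.75
eef_pos: [0.4542, -0.3793, 0.2287]
eef_rot: [0.492, 0.501, 0.508, -0.499]
wrist_force: [0.8, -0.8, -3.8]
opening: 0.59
```

```bash
python3 go.py .4755 .098 .25 0; python3 - <<'E'
from h import *
j=ctrl.camera("side")
u,v=map(int,pix("side",[.457,-.383,.18])); cv2.imwrite("pics/a3.png",cv2.resize(j[v-50:v+50,u-50:u+50],(500,500),interpolation=cv2.INTER_CUBIC))
E
```

```text
t 7.75 tcp [ 0.4542 -0.3793  0.2287] q [-0.8963  0.2359  1.5471  0.0001  1.3822 -0.8957] open 0.5901973583469876 F [ 0.8149 -0.8435 -3.7764]
x [-0.0147  0.0185 -0.9997] jaw yaw -0.022923880995551232
turn(deg, tool) [-0.0307 -1.0592  0.8402] shift before turn [-0.0128  0.0208 -0.4776] after turn [-0.0213  0.0213 -0.4773]
```

View pics/a3.png

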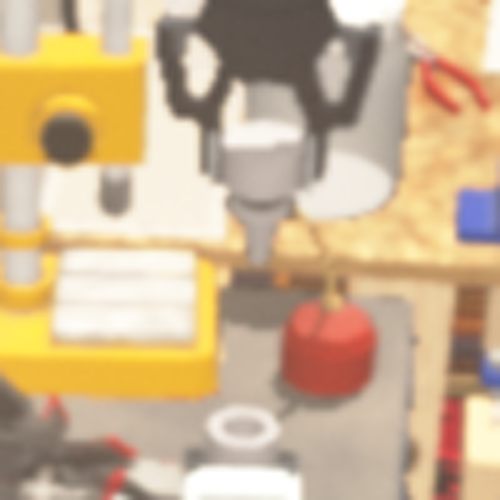

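carry_out:
  motion: [0,-1,0.8,-0.01,0.002,-0.045,1,0,0,0,0,0.002,-0.046,1,0,0,0,0,0.002,-0.046,1,0,0,0,0,0.002,-0.046,1,0,0,0,0,0.002,-0.046,1,0,0,0,0,0.002,-0.046,1,0,0,0,0,0.002,-0.046,1,0,0,0,0,0.002,-0.046,1,0,0,0,0,0.002,-0.04,1,0,0,0,0,0,-0.03,1]

```text
time_s: 8.8
eef_pos: [0.4744, 0.0651, 0.2416]
eef_rot: [0.503, 0.502, 0.492, -0.503]
wrist_force: [0.3, -0.8, -2.9]
opening: 0.593
```

```bash
python3 go.py .4755 .098 .2 0
```

```text
t 8.8 tcp [0.4744 0.0651 0.2416] q [-0.104  -0.0551  1.835  -0.0121  1.3502 -0.0915] open 0.5934082811394602 F [ 0.2719 -0.7987 -2.8759]
x [ 0.0102 -0.0129 -0.9999] jaw yaw -0.567229063465214
turn(deg, tool) [-0.571   0.7371 -0.5865] shift before turn [ 0.0412  0.0004 -0.0334] after turn [ 0.0416  0.0011 -0.0329]
```

carry_out:
  motion: [-0.5,0.7,-0.6,0.01,0.001,-0.033,1,0,0,0,0.03,0,0,1,0,0,0,0.03,0,0,1,0,0,0,0.01,0,0,1,0,0,0,0,0,0,1]

```text
time_s: 9.3
eef_pos: [0.4742, 0.1051, 0.1584]
eef_rot: [0.502, 0.498, 0.502, -0.498]
wrist_force: [-1.1, -0.3, -3.9]
opening: 0.59
```

```bash
python3 go.py .4755 .098 .11 0; python3 - <<'E'
from fit import *
for c in("side","top"): ctrl.camera(c)
fit("punch_round",(.475,.1),[])if 0 else None
S["punch_round"]=[(b,z0+.085,z1+.085) for b,z0,z1 in S["punch_round"]]
j=ctrl.camera("side")
u,v=map(int,pix("side",[.475,.098,.09])); cv2.imwrite("pics/a4.png",cv2.resize(j[v-50:v+50,u-50:u+50],(500,500),interpolation=cv2.INTER_CUBIC))
for z in(.052,.098): print(pix("side",[.4755,.098,z])-[u-50,v-50])
s=ctrl.get_obs()["eef_pos"]; print("shank tip",pix("side",[s[0],s[1],s[2]-.012-.036])-[u-50,v-50])
E
```

```text
t 9.3 tcp [0.4742 0.1051 0.1584] q [-0.0275  0.0616  1.8965  0.0011  1.1834 -0.0356] open 0.5902325276697548 F [-1.1326 -0.262  -3.8617]
x [ 0.0002  0.001  -1.    ] jaw yaw 0.43890266825234503
turn(deg, tool) [ 0.4389 -0.0581 -0.0107] shift before turn [0.0484 0.0012 0.0072] after turn [0.0484 0.0013 0.0071]
[50.12437563 61.03939989]
[50.31955697 48.08909748]
shank tip [49.75430023 45.58309373]
```

View pics/a4.png

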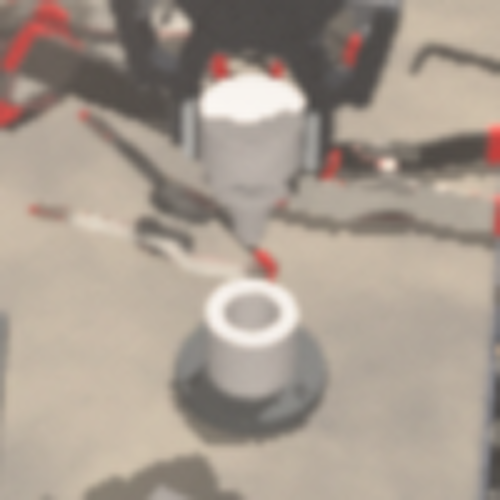

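Side crop: the punch hangs upright, its shank tip at (247,245), right above the sleeve mouth at (251,313). Going down with a 7 mm correction along y.

carry_out:
  motion: [0.4,0,0,0,0.001,0.008,1,0,0,0,0.01,0,0,1,0,0,0,0,0,0,1]

```text
time_s: 9.75
eef_pos: [0.48, 0.0951, 0.1537]
eef_rot: [0.502, 0.503, 0.497, -0.497]
wrist_force: [-0.6, -0.2, -3.8]
opening: 0.594
```

```bash
python3 go.py .4755 .097 .066 0
```

```text
t 9.75 tcp [0.48   0.0951 0.1537] q [-0.0481  0.0682  1.9001  0.001   1.1616 -0.0465] open 0.594296410513353 F [-0.5932 -0.1594 -3.8067]
x [ 0.0117  0.0003 -0.9999] jaw yaw -0.11527222428759522
turn(deg, tool) [-0.1152 -0.0196 -0.6689] shift before turn [ 0.0876 -0.0055 -0.0019] after turn [ 0.0877 -0.0045 -0.0019]
```

carry_out:
  motion: [0,0,-0.6,0.02,-0.0045,-0.002,1,0,0,0,0.02,0,0,1]

```text
time_s: 9.95
eef_pos: [0.4791, 0.0965, 0.1163]
eef_rot: [0.501, 0.503, 0.497, -0.499]
wrist_force: [-0.1, 0.1, -3.5]
opening: 0.598
```

```bash
python3 go.py .4755 .097 .066 0
```

```text
t 9.95 tcp [0.4791 0.0965 0.1163] q [-0.045   0.1242  1.9258  0.0005  1.0825 -0.042 ] open 0.5978414414517725 F [-0.0678  0.1173 -3.4828]
x [ 0.0091  0.     -1.    ] jaw yaw -0.1871563772384837
turn(deg, tool) [-0.1871 -0.0022 -0.5219] shift before turn [ 0.0502 -0.0041 -0.0005] after turn [ 0.0503 -0.0036 -0.0005]
```

carry_out:
  motion: [0,0,-0.5,0.005,-0.004,-0.0005,1,0,0,0,0.012,-0.002,0,1]

```text
time_s: 10.15
eef_pos: [0.4731, 0.0968, 0.0985]
eef_rot: [-0.499, -0.501, -0.499, 0.501]
wrist_force: [-0.1, -0.3, -2.8]
opening: 0.592
```

```bash
python3 go.py .4755 .097 .066 0
```

```text
t 10.15 tcp [0.4731 0.0968 0.0985] q [-0.0447  0.1468  1.9432  0.0001  1.0519 -0.0409] open 0.5921672421613603 F [-0.1328 -0.3423 -2.84  ]
x [-0.0003  0.0001 -1.    ] jaw yaw -0.22028205410387822
turn(deg, tool) [-0.2203 -0.0043  0.0193] shift before turn [ 0.0325  0.0024 -0.0002] after turn [ 0.0325  0.0024 -0.0002]
```

carry_out:
  motion: [0,0,0,0.01,0.002,0,1,0,0,0,0.01,0,0,1]

```text
time_s: 10.35
eef_pos: [0.4754, 0.0967, 0.0776]
eef_rot: [0.499, 0.501, 0.499, -0.501]
wrist_force: [0.4, 0.9, -3.1]
opening: 0.593
```

carry_out:
  motion: [0,0,0,0.008,0,0,1]

```text
time_s: 10.45
eef_pos: [0.4753, 0.0968, 0.0688]
eef_rot: [0.499, 0.501, 0.499, -0.501]
wrist_force: [-0.9, 0.2, -3.6]
opening: 0.592
```

carry_out:
  motion: [0,0,0,0.004,0,0,1]

```text
time_s: 10.55
eef_pos: [0.4752, 0.097, 0.0644]
eef_rot: [0.499, 0.501, 0.499, -0.501]
wrist_force: [-17.2, 0.5, 46.9]
opening: 0.592
```

carry_out:
  motion: [0,0,0,-0.0005,0,0,0.3,0,0,0,0,0,0,-1,0,0,0,0,0,0,-1,0,0,0,0,0,0,-1,0,0,0,0,0,0,-1]

```text
time_s: 11.05
eef_pos: [0.4777, 0.097, 0.0666]
eef_rot: [0.5, 0.502, 0.498, -0.5]
wrist_force: [-0.2, 0.4, -0.2]
opening: 0.996
```

```bash
python3 go.py .4743 .2804 .2 -23
```

```text
t 11.05 tcp [0.4777 0.097  0.0666] q [-0.0442  0.2092  1.9497  0.0006  0.9784 -0.0408] open 0.9955025235748489 F [-0.1676  0.3843 -0.2122]
x [ 0.0042  0.0003 -1.    ] jaw yaw -0.21768089755379522
turn(deg, tool) [22.7823 -0.0684 -0.234 ] shift before turn [-0.1334 -0.0036 -0.1835] after turn [-0.1334 -0.0748 -0.1675]
```

carry_out:
  motion: [0,0,0,-0.03,0,0,-1,0,0,0,-0.04,0,0,-1,0,0,0,-0.04,0,0,-1,7.6,0,0,-0.02,0,0,-1,7.6,0,0,0,0,0,-1,7.6,0,0,0,0,0,-1,0,0,0,0,-0.018,-0.04,-1,0,0,0,0,-0.018,-0.04,-1,0,0,0,0,-0.018,-0.04,-1,0,0,0,0,-0.018,-0.04,-1]

```text
time_s: 12.05
eef_pos: [0.4801, 0.2719, 0.2053]
eef_rot: [0.384, 0.599, 0.379, -0.592]
wrist_force: [1.2, -0.7, 0.8]
opening: 1.0
```

```bash
python3 go.py .4743 .2804 .13 -23; python3 - <<'E'
from fit import *
for c in("side","top"): ctrl.camera(c)
fit("punch_round",(.475,.098))
E
```

```text
t 12.05 tcp [0.4801 0.2719 0.2053] q [ 0.303   0.1466  1.7006 -0.0051  1.2827  0.7352] open 1.0001350811078968 F [ 1.2063 -0.6767  0.7654]
x [ 0.0126 -0.0012 -0.9999] jaw yaw -24.685005633447048
turn(deg, tool) [-1.6835 -0.2302 -0.6883] shift before turn [ 0.0752 -0.0098 -0.005 ] after turn [ 0.0753 -0.0087 -0.0056]
punch_round ['side'] [ 0.4803  0.093  -5.      2.307 ]
punch_round ['top'] [0.4754 0.0947 2.     0.122 ]
punch_round ['side', 'top'] [ 0.4771  0.0945 27.9     2.467 ]
```

carry_out:
  motion: [-1.6,-0.2,-0.7,0.03,-0.009,-0.005,-1,0,0,0,0.03,0,0,-1,0,0,0,0.015,0,0,-1]

```text
time_s: 12.55
eef_pos: [0.477, 0.2773, 0.1312]
eef_rot: [0.391, 0.592, 0.389, -0.588]
wrist_force: [0.2, -0.0, 0.5]
opening: 1.001
```

```bash
python3 go.py .4743 .2804 .063 -23; python3 - <<'E'
from fit import *
ims={c:ctrl.camera(c) for c in("side","top")}
fit("punch_bar",(.4743,.2804))
def f(c):
    u,v=map(int,pix(c,[.4743,.2804,.1])); return cv2.resize(ims[c][v-40:v+40,u-40:u+40],(400,400),interpolation=cv2.INTER_CUBIC)
cv2.imwrite("pics/a5.png",np.hstack([f("top"),f("side")]))
E
```

```text
t 12.55 tcp [0.477  0.2773 0.1312] q [ 0.312   0.2374  1.7564 -0.0009  1.1416  0.7135] open 1.001252509525732 F [ 0.1738 -0.014   0.5115]
x [ 0.0062  0.0011 -1.    ] jaw yaw -22.982444264249512
turn(deg, tool) [ 0.0181 -0.1961 -0.301 ] shift before turn [ 0.0682 -0.0041 -0.0015] after turn [ 0.0682 -0.0037 -0.0018]
punch_bar ['side'] [  0.4745   0.2817 -27.3      0.054 ]
punch_bar ['top'] [ 0.4716  0.2745 -7.5     0.484 ]
punch_bar ['side', 'top'] [  0.4741   0.2796 -19.       0.599 ]
```

View pics/a5.png

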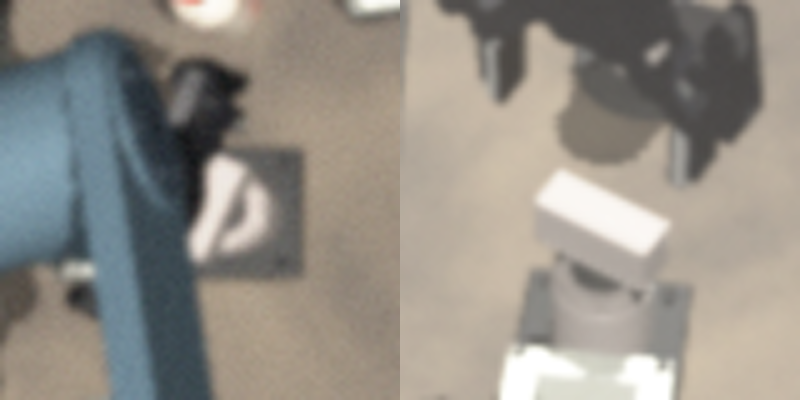

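The fingers run parallel to the bar and straddle its ends (side crop fingers at 500 and 685, bar from 540 to 665). Going down and closing.

carry_out:
  motion: [0,-0.2,-0.3,0.03,-0.0035,-0.0015,-1,0,0,0,0.02,0,0,-1,0,0,0,0.015,0,0,-1]

```text
time_s: 13.05
eef_pos: [0.4829, 0.2812, 0.0751]
eef_rot: [0.391, 0.596, 0.388, -0.584]
wrist_force: [0.1, -0.6, 0.5]
opening: 0.996
```

```bash
python3 go.py .4743 .2804 .063 -23
```

```text
t 13.05 tcp [0.4829 0.2812 0.0751] q [ 0.315   0.3265  1.7758 -0.0001  1.0219  0.719 ] open 0.9963863516199132 F [ 0.1405 -0.604   0.5498]
x [ 0.0166  0.0053 -0.9998] jaw yaw -23.14756174940658
turn(deg, tool) [-0.1433 -0.652  -0.7531] shift before turn [ 0.012  -0.0077  0.0043] after turn [ 0.0121 -0.0076  0.0041]
```

carry_out:
  motion: [-0.1,-0.6,-0.7,0.006,-0.0075,0.004,-1,0,0,0,0.005,0,0,-1]

```text
time_s: 13.25
eef_pos: [0.4745, 0.2799, 0.0639]
eef_rot: [0.39, 0.59, 0.39, -0.59]
wrist_force: [-0.9, 0.1, -0.2]
opening: 1.003
```

```bash
python3 go.py .4743 .2804 .063 -23
```

```text
t 13.25 tcp [0.4745 0.2799 0.0639] q [0.3176 0.3393 1.7865 0.     1.0156 0.7206] open 1.0029851705703179 F [-0.9125  0.1482 -0.2357]
x [ 0.0002  0.0001 -1.    ] jaw yaw -23.092920633377524
turn(deg, tool) [-0.0929 -0.01   -0.0106] shift before turn [ 0.0009 -0.0003 -0.0004] after turn [ 0.0009 -0.0003 -0.0004]
```

carry_out:
  motion: [0,0,0,0.001,0,0,0,0,0,0,0.0005,0,0,0,0,0,0,0.0005,0,0,1,0,0,0,0.0005,0,0,1]

```text
time_s: 13.65
eef_pos: [0.4747, 0.2803, 0.0635]
eef_rot: [0.39, 0.59, 0.39, -0.59]
wrist_force: [-2.7, -1.4, 2.0]
opening: 0.671
```

```bash
python3 go.py .459 -.383 .25 -23
```

```text
t 13.65 tcp [0.4747 0.2803 0.0635] q [0.3179 0.3403 1.7862 0.0002 1.0141 0.7205] open 0.6713601831761253 F [-2.6803 -1.4256  2.0176]
x [ 0.0008  0.0004 -1.    ] jaw yaw -23.069872007340535
turn(deg, tool) [-0.0699 -0.0418 -0.0346] shift before turn [-0.1868  0.2456  0.6163] after turn [-0.1865  0.2447  0.6167]
```

carry_out:
  motion: [0,0,0,-0.02,0,0,1,0,0,0,-0.03,0,0,1,0,0,0,-0.04,0,0,1,0,0,0,-0.04,0,0,1,0,0,0,-0.04,0,0,1,0,0,0,-0.02,0,0,1,0,0,0,0,0,0,1]

```text
time_s: 14.35
eef_pos: [0.4724, 0.2791, 0.2555]
eef_rot: [-0.39, -0.588, -0.39, 0.592]
wrist_force: [0.9, 0.5, -4.4]
opening: 0.67
```

```bash
python3 go.py .459 -.383 .25 -23; python3 - <<'E'
from h import *
ims={c:ctrl.camera(c) for c in("side","top")}
for c in ims:
    for d in ctrl.landmark_of(c,"punch_bar")+ctrl.landmark_of(c,"die_bar"): print(c,d["conf"],w(c,d["point"]))
# empty sleeve ring of die_bar
def f(c):
    g=pix(c,[.459,-.383,.052]); print(c,"ring centre predicted at 200,200 of crop"); return cv2.resize(cv2.getRectSubPix(ims[c],(40,40),tuple(map(float,g))),(400,400),interpolation=cv2.INTER_CUBIC)
cv2.imwrite("pics/a6.png",np.hstack([f("top"),f("side")]))
E
```

```text
t 14.35 tcp [0.4724 0.2791 0.2555] q [ 0.3176  0.106   1.6417 -0.0006  1.3996  0.7204] open 0.6698273145711467 F [ 0.934   0.4967 -4.4039]
x [-0.0053 -0.0024 -1.    ] jaw yaw -23.07347054247274
turn(deg, tool) [-0.073   0.2433  0.2263] shift before turn [0.0071 0.2472 0.6144] after turn [0.0055 0.2464 0.6147]
side 0.63 [0.47339044 0.28127612 0.24294642]
side 0.81 [ 0.46297916 -0.38381683  0.00137548]
top 0.65 [0.47323531 0.27681359 0.2444056 ]
top 0.56 [ 0.59665319  0.29554966 -0.00833988]
top 0.56 [ 4.54758100e-01 -3.80847411e-01  1.89496605e-04]
top 0.52 [0.63895179 0.11563281 0.00268579]
top ring centre predicted at 200,200 of crop
side ring centre predicted at 200,200 of crop
```

View pics/a6.png

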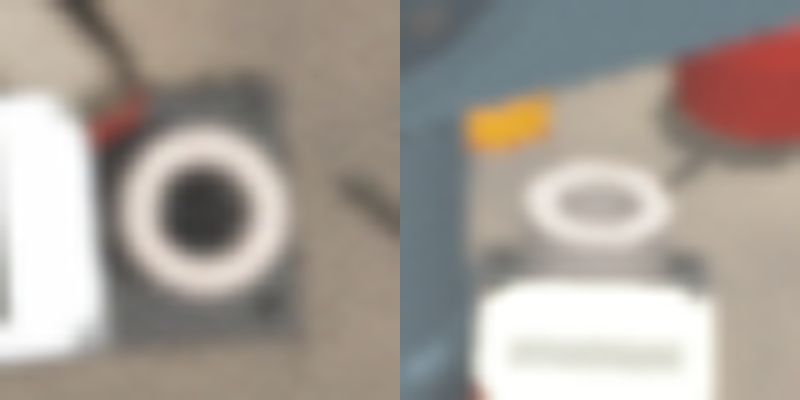

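carry_out:
  motion: [0,0.2,0.2,0,0.0175,0.0437,1,0,0,0,0,0.0175,0.0437,1,0,0,0,0,0.0175,0.0437,1,0,0,0,0,0.0175,0.0437,1,0,0,0,0,0.0175,0.0437,1,0,0,0,0,0.0175,0.0437,1,0,0,0,0,0.0175,0.0437,1,0,0,0,0,0.0175,0.0437,1]

```text
time_s: 15.45
eef_pos: [0.4572, -0.1046, 0.2402]
eef_rot: [-0.389, -0.58, -0.398, 0.595]
wrist_force: [1.8, 0.3, -4.6]
opening: 0.667
```

```bash
python3 go.py .458 -.3835 .25 -23
```

```text
t 15.45 tcp [ 0.4572 -0.1046  0.2402] q [-0.4708 -0.0523  1.8354 -0.0118  1.3808 -0.0783] open 0.6669148452841798 F [ 1.8392  0.3265 -4.5799]
x [-0.025  -0.0002 -0.9997] jaw yaw -22.357603272841434
turn(deg, tool) [0.6488 0.5657 1.3182] shift before turn [-0.0097  0.1065  0.2577] after turn [-0.0098  0.1097  0.2564]
```

carry_out:
  motion: [0.6,0.5,1.3,-0.01,0.0178,0.0425,1,0,0,0,0,0.0178,0.0425,1,0,0,0,0,0.0178,0.0425,1,0,0,0,0,0.0178,0.0425,1,0,0,0,0,0.0178,0.0425,1,0,0,0,0,0.015,0.032,1,0,0,0,0,0.002,0.01,1]

```text
time_s: 16.15
eef_pos: [0.4494, -0.3945, 0.2395]
eef_rot: [-0.384, -0.589, -0.393, 0.592]
wrist_force: [0.4, -0.2, -3.1]
opening: 0.668
```

```bash
python3 go.py .458 -.3835 .14 -23
```

```text
t 16.15 tcp [ 0.4494 -0.3945  0.2395] q [-0.9172  0.2331  1.5281 -0.003   1.3923 -0.509 ] open 0.668209185195649 F [ 0.417  -0.1755 -3.1079]
x [-0.0096  0.0077 -0.9999] jaw yaw -23.353870133721145
turn(deg, tool) [-0.355  -0.1872  0.6784] shift before turn [ 0.0995  0.0047 -0.0132] after turn [ 0.0995  0.0036 -0.0135]
```

carry_out:
  motion: [-0.3,-0.2,0.7,0.03,0.0036,-0.013,1,0,0,0,0.04,0,0,1,0,0,0,0.02,0,0,1]

```text
time_s: 16.45
eef_pos: [0.4574, -0.3869, 0.1468]
eef_rot: [0.39, 0.591, 0.388, -0.591]
wrist_force: [-0.4, 0.8, -4.8]
opening: 0.677
```

```bash
python3 go.py .458 -.3835 .11 -23
```

```text
t 16.45 tcp [ 0.4574 -0.3869  0.1468] q [-0.9001  0.3169  1.62    0.0001  1.2014 -0.4935] open 0.676865801205517 F [-0.4488  0.8275 -4.7878]
x [ 0.0021 -0.0025 -1.    ] jaw yaw -23.299008536955988
turn(deg, tool) [-0.2991  0.0833 -0.1645] shift before turn [ 0.0368 -0.0009 -0.0034] after turn [ 0.0368 -0.0008 -0.0034]
```

carry_out:
  motion: [-0.3,0.1,-0.2,0.02,-0.001,-0.0034,1,0,0,0,0.018,0,0,1]

```text
time_s: 16.65
eef_pos: [0.4564, -0.3804, 0.1036]
eef_rot: [-0.388, -0.589, -0.393, 0.59]
wrist_force: [0.3, 0.5, -3.1]
opening: 0.669
```

```bash
python3 go.py .458 -.3835 .08 -23; python3 - <<'E'
from h import *
j=ctrl.camera("side")
g=pix("side",[.458,-.383,.08]); cv2.imwrite("pics/a7.png",cv2.resize(cv2.getRectSubPix(j,(60,60),tuple(map(float,g))),(480,480),interpolation=cv2.INTER_CUBIC))
E
```

```text
t 16.65 tcp [ 0.4564 -0.3804  0.1036] q [-0.8946  0.3683  1.65    0.0004  1.1307 -0.4939] open 0.6692100875582566 F [ 0.311   0.4999 -3.0822]
x [-0.0043  0.006  -1.    ] jaw yaw -22.96607516269432
turn(deg, tool) [ 0.0332 -0.2185  0.3631] shift before turn [0.0236 0.0029 0.0023] after turn [0.0236 0.0027 0.0023]
```

View pics/a7.png

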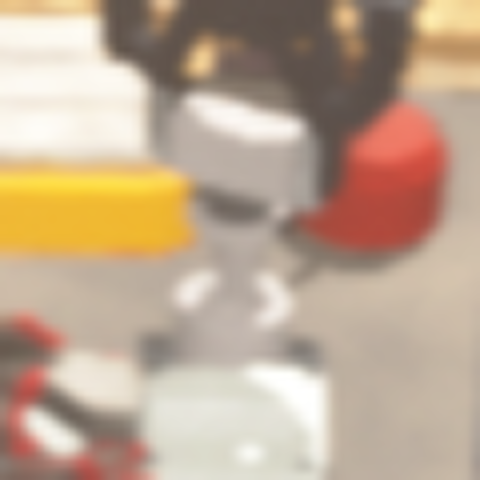

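The shank tip is over the middle of the sleeve mouth at about (235,295). Lowering.

carry_out:
  motion: [0,-0.2,0.3,0.01,0.0025,0.002,1,0,0,0,0.01,0,0,1]

```text
time_s: 16.9
eef_pos: [0.4564, -0.3806, 0.0786]
eef_rot: [-0.388, -0.589, -0.393, 0.59]
wrist_force: [-0.2, -0.8, -4.2]
opening: 0.671
```

```bash
python3 go.py .458 -.3835 .066 -23
```

```text
t 16.9 tcp [ 0.4564 -0.3806  0.0786] q [-0.8946  0.4035  1.6605 -0.0003  1.0846 -0.4941] open 0.670797324621512 F [-0.1536 -0.7963 -4.1681]
x [-0.0046  0.0053 -1.    ] jaw yaw -22.936259558984915
turn(deg, tool) [ 0.0632 -0.1783  0.3648] shift before turn [0.0126 0.0027 0.002 ] after turn [0.0126 0.0026 0.002 ]
```

carry_out:
  motion: [0,-0.2,0.3,0.005,0.002,0.002,1]

```text
time_s: 17.0
eef_pos: [0.4572, -0.3827, 0.0726]
eef_rot: [-0.39, -0.589, -0.391, 0.59]
wrist_force: [-0.1, 0.1, -3.6]
opening: 0.669
```

carry_out:
  motion: [0,0,0,0.005,0,0,1]

```text
time_s: 17.1
eef_pos: [0.4576, -0.3833, 0.0676]
eef_rot: [-0.391, -0.589, -0.391, 0.59]
wrist_force: [1.0, 0.2, -3.1]
opening: 0.669
```

```bash
python3 go.py .458 -.3835 .066 -23
```

```text
t 17.1 tcp [ 0.4576 -0.3833  0.0676] q [-0.8955  0.4207  1.6628 -0.001   1.0586 -0.4949] open 0.6693913835719073 F [ 0.9719  0.2107 -3.1158]
x [-0.001  -0.0002 -1.    ] jaw yaw -22.92746197209257
turn(deg, tool) [0.0726 0.0306 0.0477] shift before turn [0.0016 0.0005 0.    ] after turn [0.0016 0.0005 0.    ]
```

carry_out:
  motion: [0,0,0,0.003,0.0005,0,1]

```text
time_s: 17.2
eef_pos: [0.4581, -0.3836, 0.0645]
eef_rot: [-0.391, -0.589, -0.391, 0.59]
wrist_force: [-0.7, 0.6, -4.0]
opening: 0.672
```

carry_out:
  motion: [0,0,0,0.0015,0,0,1]

```text
time_s: 17.3
eef_pos: [0.4583, -0.3839, 0.0635]
eef_rot: [-0.391, -0.589, -0.391, 0.59]
wrist_force: [-3.8, 3.2, 9.4]
opening: 0.669
```

Seated (upward contact at .0635, the same height as at pickup). Releasing and lifting.

carry_out:
  motion: [0,0,0,0,0,0,0.2,0,0,0,0,0,0,-0.5,0,0,0,0,0,0,-1,0,0,0,0,0,0,-1,0,0,0,0,0,0,-1,0,0,0,-0.03,0,0,-1,0,0,0,-0.04,0,0,-1,0,0,0,-0.05,0,0,-1,0,0,0,-0.05,0,0,-1]

```text
time_s: 18.2
eef_pos: [0.4563, -0.3816, 0.2335]
eef_rot: [-0.387, -0.589, -0.394, 0.59]
wrist_force: [1.1, -1.1, 0.8]
opening: 1.003
```

```bash
python3 go.py .6434 .1155 .24 33; python3 go.py .6434 .1155 .24 -57|tail -1
```

```text
t 18.2 tcp [ 0.4563 -0.3816  0.2335] q [-0.8954  0.2291  1.5454 -0.0009  1.3766 -0.4945] open 1.0032585777479357 F [ 1.1297 -1.0513  0.7735]
x [-0.0066  0.0068 -1.    ] jaw yaw -22.959049625114634
turn(deg, tool) [-55.9595  -0.4402   0.3554] shift before turn [-0.0044 -0.0216 -0.5307] after turn [-0.0065  0.4277 -0.315 ]
turn(deg, tool) [34.0398 -0.0585  0.5485] shift before turn [-0.0044 -0.0216 -0.5307] after turn [-0.0065 -0.315  -0.4277]
```

carry_out:
  motion: [8.5,0,0.2,0,0,0,-1,8.5,0,0.2,0,0,0,-1,8.5,0,0,0,0,0,-1,8.5,0,0,0,0,0,-1,0,0,0,-0.005,-0.028,-0.038,-1,0,0,0,0,-0.028,-0.038,-1,0,0,0,0,-0.028,-0.038,-1,0,0,0,0,-0.028,-0.038,-1,0,0,0,0,-0.028,-0.038,-1,0,0,0,0,-0.028,-0.038,-1]

```text
time_s: 19.2
eef_pos: [0.566, -0.1214, 0.2518]
eef_rot: [0.2, 0.685, 0.183, -0.676]
wrist_force: [0.3, -0.6, 0.3]
opening: 1.0
```

```bash
python3 go.py .6434 .1155 .24 -57;python3 - <<'E'
from fit import *
for c in("side","top"): ctrl.camera(c)
fit("punch_bar",(.458,-.3835))
fit("punch_square",(.6434,.1155))
E
```

```text
t 19.2 tcp [ 0.566  -0.1214  0.2518] q [-0.4102  0.1575  1.592  -0.011   1.3681  0.6135] open 1.0004185624655624 F [ 0.2864 -0.5732  0.3282]
x [ 0.0178 -0.0195 -0.9997] jaw yaw -58.53764352791372
turn(deg, tool) [-1.5338 -0.2684 -1.4875] shift before turn [ 0.0086 -0.162  -0.1896] after turn [ 0.0118 -0.1566 -0.1939]
punch_bar ['side'] [  0.4607  -0.3831 -24.2      0.083 ]
punch_bar ['top'] [ 4.588e-01 -3.862e-01  1.562e+02  1.390e-01]
punch_bar ['side', 'top'] [  0.4591  -0.3856 -24.2      0.263 ]
punch_square ['side'] [ 0.6432  0.1204 38.3     0.086 ]
punch_square ['top'] [ 0.6423  0.115  36.1     0.166 ]
punch_square ['side', 'top'] [ 0.6435  0.1165 39.3     0.315 ]
```

carry_out:
  motion: [-2,-0.3,-1.5,0,-0.03,-0.037,-1,0,0,0,0,-0.03,-0.037,-1,0,0,0,0,-0.03,-0.037,-1,0,0,0,0,-0.03,-0.037,-1,0,0,0,0,-0.025,-0.03,-1,0,0,0,0.03,-0.01,-0.015,-1,0,0,0,0.03,0,0,-1]

```text
time_s: 20.2
eef_pos: [0.6514, 0.1027, 0.1951]
eef_rot: [0.197, 0.683, 0.194, -0.676]
wrist_force: [-0.5, -0.1, -0.6]
opening: 1.0
```

```bash
python3 go.py .6432 .1165 .13 -56
```

```text
t 20.2 tcp [0.6514 0.1027 0.1951] q [-0.0222  0.3887  1.4211 -0.0021  1.3215  0.9882] open 0.9999212710786086 F [-0.5166 -0.0963 -0.5714]
x [ 0.0101 -0.0022 -0.9999] jaw yaw -57.86299136632099
turn(deg, tool) [-1.8614 -0.418  -0.4236] shift before turn [ 0.065  -0.0165  0.0001] after turn [ 0.0651 -0.016  -0.0009]
```

carry_out:
  motion: [-1.8,-0.4,-0.4,0.02,-0.016,-0.001,-1,0,0,0,0.025,0,0,-1,0,0,0,0.02,0,0,-1]

```text
time_s: 20.5
eef_pos: [0.6428, 0.1143, 0.1259]
eef_rot: [-0.206, -0.675, -0.206, 0.677]
wrist_force: [0.3, -0.1, -0.8]
opening: 0.998
```

```bash
python3 go.py .6432 .1165 .063 -56; python3 - <<'E'
from h import *
ims={c:ctrl.camera(c) for c in("side","top")}
def f(c):
    g=pix(c,[.6434,.1155,.1]); return cv2.resize(cv2.getRectSubPix(ims[c],(70,70),tuple(map(float,g))),(400,400),interpolation=cv2.INTER_CUBIC)
cv2.imwrite("pics/a8.png",np.hstack([f("top"),f("side")]))
E
```

```text
t 20.5 tcp [0.6428 0.1143 0.1259] q [-0.0056  0.4544  1.4789  0.0002  1.2113  0.9739] open 0.9975400530320708 F [ 0.2753 -0.1324 -0.7908]
x [-0.003   0.0002 -1.    ] jaw yaw -56.12290558072292
turn(deg, tool) [-0.1228  0.1343  0.1033] shift before turn [ 0.0629 -0.0015 -0.0017] after turn [ 0.0629 -0.0016 -0.0016]
```

View pics/a8.png

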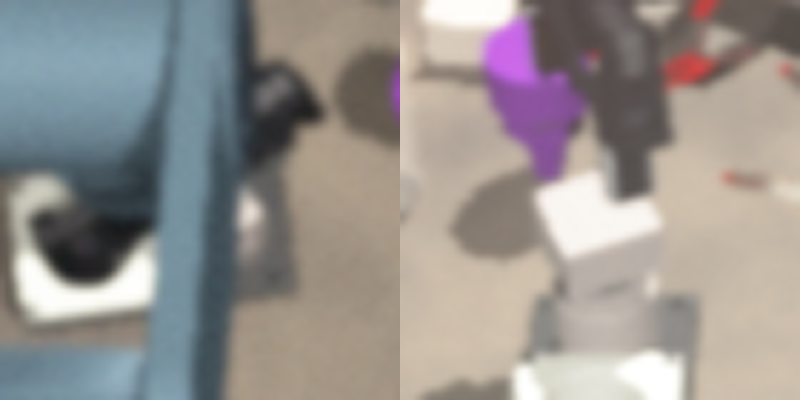

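The square head is between the fingers. The near finger at (627,190) still hangs above the head and will pass its right-hand face. Descending in steps.

carry_out:
  motion: [0,0.1,0.1,0.02,-0.0015,-0.0015,-1,0,0,0,0.02,0,0,-1,0,0,0,0.012,0,0,-1]

```text
time_s: 20.9
eef_pos: [0.6444, 0.1142, 0.0762]
eef_rot: [0.205, 0.677, 0.205, -0.676]
wrist_force: [-0.4, 0.4, -0.3]
opening: 0.997
```

```bash
python3 go.py .6432 .1165 .063 -56
```

```text
t 20.9 tcp [0.6444 0.1142 0.0762] q [-0.0057  0.5161  1.5016  0.0001  1.1224  0.9762] open 0.9965678762726733 F [-0.3659  0.4313 -0.2835]
x [ 0.0015  0.0001 -1.    ] jaw yaw -56.26210801053396
turn(deg, tool) [-0.2621 -0.075  -0.0416] shift before turn [ 0.0131 -0.0026 -0.0003] after turn [ 0.0132 -0.0026 -0.0003]
```

carry_out:
  motion: [-0.2,0,0,0.008,-0.0025,0,-1,0,0,0,0.005,0,0,0,0,0,0,0.0005,0,0,0]

```text
time_s: 21.2
eef_pos: [0.6434, 0.1154, 0.063]
eef_rot: [0.206, 0.677, 0.206, -0.676]
wrist_force: [-0.6, 0.9, -0.1]
opening: 0.688
```

carry_out:
  motion: [0,0,0,0.0005,0,0,1]

```text
time_s: 21.3
eef_pos: [0.6432, 0.1166, 0.0636]
eef_rot: [0.205, 0.677, 0.207, -0.676]
wrist_force: [-1.0, -3.6, 3.3]
opening: 0.533
```

carry_out:
  motion: [0,0,0,0.0005,0,0,1]

```text
time_s: 21.4
eef_pos: [0.6432, 0.117, 0.0637]
eef_rot: [0.205, 0.677, 0.207, -0.676]
wrist_force: [1.2, -0.5, -2.9]
opening: 0.532
```

```bash
python3 go.py .4747 .2803 .25 -56
```

```text
t 21.4 tcp [0.6432 0.117  0.0637] q [-0.0026  0.5313  1.508   0.0032  1.101   0.9752] open 0.5319995708393824 F [ 1.1701 -0.5142 -2.8843]
x [ 0.0013  0.0028 -1.    ] jaw yaw -56.10563373804664
turn(deg, tool) [-0.1058 -0.1542  0.0906] shift before turn [-0.186  -0.2298  0.0483] after turn [-0.1863 -0.2296  0.0484]
```

carry_out:
  motion: [0,0,0,-0.02,0,0,1,0,0,0,-0.03,0,0,1,0,0,0,-0.045,0,0,1,0,0,0,-0.045,0,0,1,0,0,0,-0.045,0,0,1,0,0,0,0,-0.038,0.008,1,0,0,0,0,-0.038,0.008,1,0,0,0,0,-0.038,0.008,1,0,0,0,0,-0.038,0.008,1,0,0,0,0,-0.038,0.008,1]

```text
time_s: 22.4
eef_pos: [0.5017, 0.2507, 0.2553]
eef_rot: [0.203, 0.678, 0.203, -0.677]
wrist_force: [0.5, 0.0, -4.3]
opening: 0.531
```

```bash
python3 go.py .4747 .2803 .2 -56
```

```text
t 22.4 tcp [0.5017 0.2507 0.2553] q [0.2518 0.1288 1.6169 0.0001 1.395  1.2391] open 0.5313454485323048 F [ 0.525   0.0144 -4.298 ]
x [ 0.0008  0.0003 -1.    ] jaw yaw -56.57369406840779
turn(deg, tool) [-0.5737 -0.0482 -0.0096] shift before turn [ 0.0553 -0.0396  0.0063] after turn [ 0.0553 -0.0396  0.0058]
```

carry_out:
  motion: [-0.5,0,0,0.01,-0.04,0.006,1,0,0,0,0.03,0,0,1,0,0,0,0.03,0,0,1,0,0,0,0.03,0,0,1]

```text
time_s: 22.8
eef_pos: [0.4725, 0.2876, 0.1593]
eef_rot: [0.209, 0.68, 0.21, -0.671]
wrist_force: [0.1, -0.9, -3.7]
opening: 0.526
```

```bash
python3 go.py .4747 .281 .11 -56
```

```text
t 22.8 tcp [0.4725 0.2876 0.1593] q [0.3318 0.199  1.7396 0.0008 1.1891 1.3019] open 0.5258371470238782 F [ 0.1209 -0.8637 -3.7467]
x [ 0.0129  0.0053 -0.9999] jaw yaw -55.59958223833115
turn(deg, tool) [ 0.4016 -0.7796 -0.1649] shift before turn [0.0493 0.0066 0.0026] after turn [0.0493 0.0068 0.0019]
```

carry_out:
  motion: [0.4,-0.8,-0.2,0.02,0.0068,0.002,1,0,0,0,0.025,0,0,1]

```text
time_s: 23.0
eef_pos: [0.4738, 0.281, 0.112]
eef_rot: [-0.207, -0.676, -0.207, 0.677]
wrist_force: [0.1, 0.7, -4.2]
opening: 0.532
```

```bash
python3 go.py .4747 .281 .08 -56; python3 - <<'E'
from h import *
ims={c:ctrl.camera(c) for c in("side","top")}
def f(c):
    g=pix(c,[.4747,.281,.06]); return cv2.resize(cv2.getRectSubPix(ims[c],(60,60),tuple(map(float,g))),(400,400),interpolation=cv2.INTER_CUBIC)
cv2.imwrite("pics/a9.png",np.hstack([f("top"),f("side")]))
E
```

```text
t 23.0 tcp [0.4738 0.281  0.112 ] q [ 0.3198  0.2669  1.7642 -0.0001  1.112   1.2957] open 0.5322216067333373 F [ 0.097   0.6507 -4.1541]
x [-0.0014 -0.0006 -1.    ] jaw yaw -55.91566641465646
turn(deg, tool) [0.0843 0.0859 0.0199] shift before turn [ 0.032   0.0005 -0.0009] after turn [ 0.032   0.0005 -0.0008]
```

View pics/a9.png

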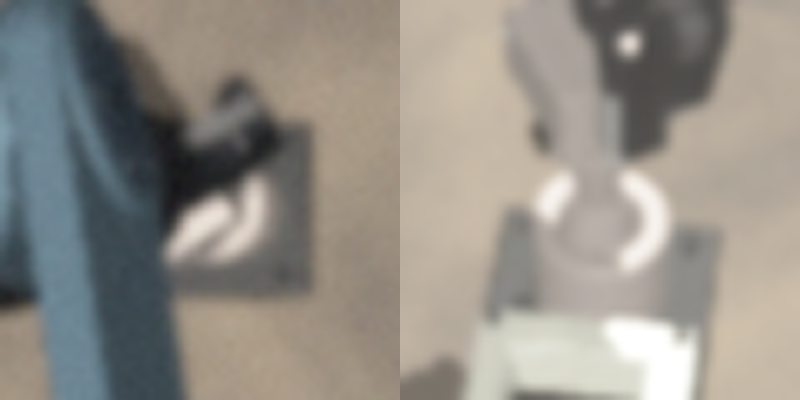

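The punch hangs upright, with its tip at about (595,225) inside the mouth at (603,218). Lowering in steps.

carry_out:
  motion: [0,0.1,0,0.012,0.0005,-0.0015,1,0,0,0,0.01,0,0,1]

```text
time_s: 23.3
eef_pos: [0.473, 0.281, 0.0879]
eef_rot: [-0.207, -0.674, -0.208, 0.678]
wrist_force: [-1.2, -1.0, -4.2]
opening: 0.529
```

```bash
python3 go.py .474 .281 .066 -56
```

```text
t 23.3 tcp [0.473  0.281  0.0879] q [0.3199 0.3032 1.7751 0.0008 1.0683 1.2952] open 0.5285043924482911 F [-1.2271 -1.042  -4.2   ]
x [-0.0049 -0.0009 -1.    ] jaw yaw -55.90519090580318
turn(deg, tool) [0.0951 0.264  0.1153] shift before turn [ 0.0219  0.0006 -0.0009] after turn [ 0.0219  0.0006 -0.0008]
```

carry_out:
  motion: [0,0.2,0.1,0.01,0.0005,-0.0008,1]

```text
time_s: 23.4
eef_pos: [0.4749, 0.2813, 0.0783]
eef_rot: [0.207, 0.676, 0.207, -0.676]
wrist_force: [0.1, 0.1, -4.1]
opening: 0.526
```

carry_out:
  motion: [0,0,0,0.006,0,0,1]

```text
time_s: 23.5
eef_pos: [0.4749, 0.2813, 0.0717]
eef_rot: [0.207, 0.677, 0.207, -0.676]
wrist_force: [-0.1, -0.3, -2.8]
opening: 0.531
```

carry_out:
  motion: [0,0,0,0.004,0,0,1]

```text
time_s: 23.6
eef_pos: [0.4747, 0.2814, 0.0674]
eef_rot: [0.207, 0.676, 0.207, -0.676]
wrist_force: [-3.3, -0.3, 0.1]
opening: 0.53
```

carry_out:
  motion: [0,0,0,0.002,0,0,1]

```text
time_s: 23.7
eef_pos: [0.4743, 0.2814, 0.0652]
eef_rot: [-0.207, -0.676, -0.207, 0.676]
wrist_force: [-2.8, 0.0, -1.2]
opening: 0.531
```

carry_out:
  motion: [0,0,0,0.0018,0,0,1]

```text
time_s: 23.8
eef_pos: [0.474, 0.2815, 0.0635]
eef_rot: [-0.207, -0.676, -0.208, 0.676]
wrist_force: [-7.3, -2.2, 19.9]
opening: 0.528
```

carry_out:
  motion: [0,0,0,0.001,0,0,1]

```text
time_s: 23.9
eef_pos: [0.4741, 0.2815, 0.0636]
eef_rot: [-0.208, -0.676, -0.207, 0.676]
wrist_force: [-6.2, -2.0, 11.7]
opening: 0.53
```

Seated. Releasing and heading to the round punch on the stand.

carry_out:
  motion: [0,0,0,0,0,0,0.2,0,0,0,0,0,0,-0.5,0,0,0,0,0,0,-1,0,0,0,0,0,0,-1,0,0,0,0,0,0,-1,0,0,0,-0.03,0,0,-1,0,0,0,-0.04,0,0,-1,0,0,0,-0.05,0,0,-1]

```text
time_s: 24.7
eef_pos: [0.472, 0.2803, 0.1817]
eef_rot: [-0.208, -0.673, -0.207, 0.679]
wrist_force: [0.7, 0.1, 0.0]
opening: 0.996
```

```bash
python3 go.py .4755 .097 .2 -20; python3 - <<'E'
from fit import *
for c in("side","top"): ctrl.camera(c)
fit("punch_square",(.4747,.281)); fit("punch_round",(.4755,.097))
E
```

```text
t 24.7 tcp [0.472  0.2803 0.1817] q [ 0.3198  0.1789  1.714  -0.0004  1.2572  1.2956] open 0.9961079863264534 F [0.6918 0.1215 0.0065]
x [-0.008  -0.0031 -1.    ] jaw yaw -55.902365040295415
turn(deg, tool) [-35.9017   0.4288   0.2571] shift before turn [-0.0177  0.1537  0.1   ] after turn [-0.0183  0.066   0.171 ]
punch_square ['side'] [ 0.4757  0.2814 32.7     0.088 ]
punch_square ['top'] [ 0.473   0.2792 39.5     0.264 ]
punch_square ['side', 'top'] [ 0.4746  0.2805 34.      0.367 ]
punch_round ['side'] [ 0.4737  0.0968 15.2     3.594 ]
punch_round ['top'] [ 0.4745  0.0964 15.7     0.079 ]
punch_round ['side', 'top'] [ 0.4738  0.0968 16.      3.686 ]
```

carry_out:
  motion: [0,0.4,0.2,-0.02,0.026,0.017,-1,0,0,0,0,0.032,0.021,-1,0,0,0,0,0.032,0.021,-1,0,0,0,0,0.032,0.021,-1,0,0,0,0,0.026,0.017,-1,0,0,0,0.03,0.004,0.003,-1]

```text
time_s: 25.6
eef_pos: [0.4718, 0.0931, 0.1641]
eef_rot: [-0.209, -0.672, -0.209, 0.679]
wrist_force: [1.5, 0.5, -0.8]
opening: 0.998
```

```bash
python3 go.py .475 .097 .12 -56
```

```text
t 25.6 tcp [0.4718 0.0931 0.1641] q [-0.0498  0.0498  1.8962 -0.0044  1.2037  0.9224] open 0.9981387172853047 F [ 1.4767  0.4872 -0.7903]
x [-0.0083 -0.0037 -1.    ] jaw yaw -55.6117128432912
turn(deg, tool) [0.3887 0.5123 0.0927] shift before turn [ 0.044  -0.0014 -0.0052] after turn [ 0.0441 -0.0015 -0.0048]
```

carry_out:
  motion: [0.4,0.5,0.1,0.03,-0.0015,-0.005,-1,0,0,0,0.03,0,0,-1,0,0,0,0.02,0,0,-1]

```text
time_s: 25.9
eef_pos: [0.4709, 0.0947, 0.0763]
eef_rot: [-0.204, -0.674, -0.206, 0.679]
wrist_force: [-0.8, -0.8, 0.1]
opening: 0.995
```

```bash
python3 go.py .475 .097 .064 -56
```

```text
t 25.9 tcp [0.4709 0.0947 0.0763] q [-0.0492  0.1849  1.9542 -0.0004  1.0103  0.9339] open 0.9945048802006013 F [-0.831  -0.8349  0.0864]
x [-0.0079  0.     -1.    ] jaw yaw -56.31362014324782
turn(deg, tool) [-0.3128  0.3752  0.2544] shift before turn [ 0.0122  0.0004 -0.0048] after turn [ 0.0123  0.0004 -0.0047]
```

carry_out:
  motion: [-0.3,0.4,0.2,0.006,0,-0.0047,-1,0,0,0,0.005,0,0,-1]

```text
time_s: 26.1
eef_pos: [0.4707, 0.0974, 0.0599]
eef_rot: [-0.205, -0.673, -0.208, 0.679]
wrist_force: [0.4, 0.1, 0.4]
opening: 0.999
```

```bash
python3 go.py .475 .097 .064 -56
```

```text
t 26.1 tcp [0.4707 0.0974 0.0599] q [-0.0444  0.2164  1.9583  0.0015  0.9767  0.9327] open 0.9990008111686074 F [0.3524 0.0992 0.3908]
x [-0.0098  0.0016 -1.    ] jaw yaw -56.03069554360492
turn(deg, tool) [-0.0293  0.4124  0.3919] shift before turn [-0.0041  0.0027 -0.0033] after turn [-0.0041  0.0027 -0.0034]
```

carry_out:
  motion: [0,0.4,0.4,-0.004,0.0027,-0.0033,-1]

```text
time_s: 26.2
eef_pos: [0.4735, 0.0972, 0.0625]
eef_rot: [-0.206, -0.675, -0.207, 0.677]
wrist_force: [-0.5, 0.2, -0.5]
opening: 0.999
```

```bash
python3 go.py .475 .097 .064 -56
```

```text
t 26.2 tcp [0.4735 0.0972 0.0625] q [-0.0436  0.2134  1.9552 -0.0004  0.9766  0.9343] open 0.9993073182237141 F [-0.5487  0.2094 -0.4563]
x [-0.0036 -0.0001 -1.    ] jaw yaw -56.014727361542946
turn(deg, tool) [-0.0146  0.1777  0.1096] shift before turn [-0.0015  0.001  -0.0012] after turn [-0.0015  0.001  -0.0012]
```

carry_out:
  motion: [0,0.2,0.1,-0.001,0.001,-0.0012,0,0,0,0,0,0,0,0]

```text
time_s: 26.4
eef_pos: [0.4772, 0.0972, 0.0656]
eef_rot: [0.207, 0.678, 0.206, -0.675]
wrist_force: [0.3, 0.6, -1.1]
opening: 0.693
```

carry_out:
  motion: [0,0,0,0.0005,0,0,1,0,0,0,0.0005,0,0,1]

```text
time_s: 26.6
eef_pos: [0.4764, 0.0996, 0.0668]
eef_rot: [0.206, 0.678, 0.208, -0.675]
wrist_force: [-1.0, -0.2, -4.1]
opening: 0.592
```

```bash
python3 go.py .6432 .117 .25 -56
```

```text
t 26.6 tcp [0.4764 0.0996 0.0668] q [-0.0413  0.2073  1.9513  0.0054  0.9797  0.9332] open 0.5923654362783185 F [-0.9934 -0.176  -4.1193]
x [ 0.0034  0.0043 -1.    ] jaw yaw -56.003194284640294
turn(deg, tool) [-0.0034 -0.2992  0.0968] shift before turn [-0.1825  0.0785 -0.1489] after turn [-0.1832  0.0789 -0.1479]
```

carry_out:
  motion: [0,0,0,-0.02,0,0,1,0,0,0,-0.03,0,0,1,0,0,0,-0.045,0,0,1,0,0,0,-0.045,0,0,1,0,0,0,-0.03,0,0,1,0,0,0,0,0.02,-0.037,1,0,0,0,0,0.02,-0.037,1,0,0,0,0,0.02,-0.037,1,0,0,0,0,0.019,-0.036,1]

```text
time_s: 27.5
eef_pos: [0.642, 0.1164, 0.2497]
eef_rot: [0.207, 0.68, 0.207, -0.673]
wrist_force: [-0.0, 0.2, -3.0]
opening: 0.591
```

```bash
python3 go.py .6432 .117 .16 -56
```

```text
t 27.5 tcp [0.642  0.1164 0.2497] q [-0.0034  0.3299  1.3869  0.0025  1.4153  0.9724] open 0.5911838945485712 F [-0.0315  0.1973 -2.9652]
x [ 0.0095  0.0025 -1.    ] jaw yaw -55.92997684331205
turn(deg, tool) [ 0.0709 -0.5302 -0.1877] shift before turn [ 0.0897 -0.0001 -0.0005] after turn [ 0.0897  0.0002 -0.0013]
```

carry_out:
  motion: [0,-0.5,-0.2,0.03,0,-0.001,1,0,0,0,0.04,0,0,1,0,0,0,0.04,0,0,1,0,0,0,0.02,0,0,1]

```text
time_s: 27.9
eef_pos: [0.653, 0.1167, 0.1206]
eef_rot: [0.209, 0.681, 0.205, -0.671]
wrist_force: [-0.3, 0.3, -3.0]
opening: 0.594
```

```bash
python3 go.py .6432 .117 .11 -56
```

```text
t 27.9 tcp [0.653  0.1167 0.1206] q [-0.0016  0.4707  1.4672 -0.0003  1.1893  0.975 ] open 0.59359668761128 F [-0.2695  0.347  -3.001 ]
x [ 0.0144 -0.0003 -0.9999] jaw yaw -55.950518565473956
turn(deg, tool) [ 0.0523 -0.6721 -0.4754] shift before turn [ 0.0105 -0.0059  0.0081] after turn [ 0.0106 -0.0058  0.008 ]
```

carry_out:
  motion: [0,-0.7,-0.5,0.005,-0.0058,0.008,1,0,0,0,0.005,0,0,1]

```text
time_s: 28.1
eef_pos: [0.6399, 0.1168, 0.1065]
eef_rot: [-0.206, -0.673, -0.208, 0.679]
wrist_force: [0.9, 0.1, -4.1]
opening: 0.591
```

```bash
python3 go.py .6432 .117 .08 -56; python3 - <<'E'
from h import *
ims={c:ctrl.camera(c) for c in("side",)}
g=pix("side",[.6432,.117,.07]); cv2.imwrite("pics/a10.png",cv2.resize(cv2.getRectSubPix(ims["side"],(60,60),tuple(map(float,g))),(400,400),interpolation=cv2.INTER_CUBIC))
E
```

```text
t 28.1 tcp [0.6399 0.1168 0.1065] q [-0.0014  0.4763  1.4908 -0.0002  1.1832  0.9752] open 0.5912470935089033 F [ 0.9498  0.1438 -4.1462]
x [-0.0087 -0.0002 -1.    ] jaw yaw -55.95248265562177
turn(deg, tool) [0.0485 0.4183 0.2692] shift before turn [ 0.0264  0.0018 -0.003 ] after turn [ 0.0265  0.0017 -0.0028]
```

View pics/a10.png

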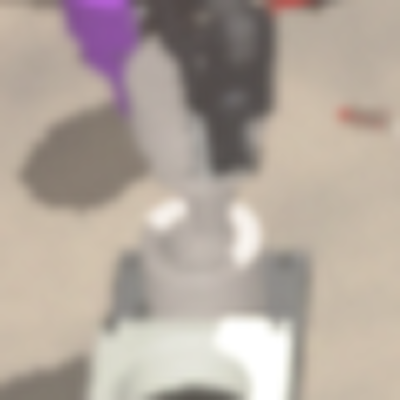

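The tip is centred over the sleeve mouth at (208,235). Lowering.

carry_out:
  motion: [0,0.4,0.3,0.01,0.0017,-0.0028,1,0,0,0,0.008,0,0,1]

```text
time_s: 28.35
eef_pos: [0.6461, 0.1169, 0.0908]
eef_rot: [0.208, 0.679, 0.206, -0.674]
wrist_force: [-0.5, -0.8, -3.8]
opening: 0.597
```

```bash
python3 go.py .6432 .117 .066 -56
```

```text
t 28.35 tcp [0.6461 0.1169 0.0908] q [-0.001   0.4976  1.4953 -0.0008  1.1408  0.9759] open 0.5969035116184458 F [-0.5015 -0.7815 -3.8253]
x [ 0.0079 -0.0008 -1.    ] jaw yaw -55.954183004153414
turn(deg, tool) [ 0.0467 -0.3507 -0.2902] shift before turn [ 0.0248 -0.0018  0.0025] after turn [ 0.0248 -0.0017  0.0024]
```

carry_out:
  motion: [0,-0.3,-0.3,0.008,-0.0017,0.0024,1]

```text
time_s: 28.45
eef_pos: [0.6443, 0.117, 0.0835]
eef_rot: [0.207, 0.677, 0.207, -0.675]
wrist_force: [0.2, -0.6, -3.9]
opening: 0.595
```

carry_out:
  motion: [0,0,0,0.006,0,0,1]

```text
time_s: 28.55
eef_pos: [0.6442, 0.117, 0.0771]
eef_rot: [0.207, 0.677, 0.207, -0.675]
wrist_force: [-0.9, 0.3, -3.4]
opening: 0.589
```

```bash
python3 go.py .6432 .117 .066 -56
```

```text
t 28.55 tcp [0.6442 0.117  0.0771] q [-0.0016  0.5144  1.5019  0.0008  1.1223  0.9745] open 0.5892511728192691 F [-0.8822  0.3296 -3.4089]
x [ 0.0029  0.0007 -1.    ] jaw yaw -55.948231349657206
turn(deg, tool) [ 0.0519 -0.162  -0.0603] shift before turn [ 0.0111 -0.0005  0.0008] after turn [ 0.0111 -0.0005  0.0008]
```

carry_out:
  motion: [0,-0.1,0,0.006,-0.0005,0.0008,1]

```text
time_s: 28.65
eef_pos: [0.6436, 0.117, 0.0711]
eef_rot: [0.207, 0.677, 0.207, -0.675]
wrist_force: [-0.3, 3.1, -1.0]
opening: 0.598
```

carry_out:
  motion: [0,0,0,0.003,0,0,1]

```text
time_s: 28.75
eef_pos: [0.6436, 0.1176, 0.0678]
eef_rot: [0.207, 0.677, 0.207, -0.675]
wrist_force: [-1.1, 4.0, -0.3]
opening: 0.59
```

carry_out:
  motion: [0,0,0,0.002,0,0,1]

```text
time_s: 28.85
eef_pos: [0.6438, 0.118, 0.0665]
eef_rot: [0.207, 0.677, 0.207, -0.675]
wrist_force: [-7.6, -0.8, 14.6]
opening: 0.594
```

carry_out:
  motion: [0,0,0,0.0005,0,0,1,0,0,0,0,0,0,0.2,0,0,0,0,0,0,-0.5,0,0,0,0,0,0,-1,0,0,0,0,0,0,-1,0,0,0,0,0,0,-1,0,0,0,-0.03,0,0,-1,0,0,0,-0.04,0,0,-1,0,0,0,-0.05,0,0,-1]

```text
time_s: 29.75
eef_pos: [0.6394, 0.1168, 0.1815]
eef_rot: [-0.206, -0.672, -0.208, 0.68]
wrist_force: [0.8, 0.5, 0.4]
opening: 0.996
```

carry_out:
  motion: [0,0,0,-0.02,-0.03,0.03,-1,0,0,0,0,0,0.05,-1,0,0,0,0,0,0.05,-1,0,0,0,0,0.03,0.04,-1,0,0,0,0,0.04,0.03,-1,0,0,0,0,0.04,0.03,-1,0,0,0,0,0,0,-1]

```text
time_s: 30.45
eef_pos: [0.4966, -0.0827, 0.2158]
eef_rot: [0.212, 0.681, 0.205, -0.67]
wrist_force: [-0.3, 0.9, -0.4]
opening: 1.004
```

```bash
python3 - <<'E'
from fit import *
s=ctrl.get_obs();print(s["time_s"],s["eef_pos"],s["wrist_force"])
ims={c:ctrl.camera(c) for c in("side","top")}
G={"punch_round":(.6432,.117),"punch_square":(.4747,.281),"punch_bar":(.459,-.3835)}
for t,g in G.items(): fit(t,g)
for t in("spare_stand","glue_bottle","sprayer_white","oil_can"):
    for c in ims:
        for d in ctrl.landmark_of(c,t)[:1]: print(t,c,w(c,d["point"]).round(4))
rows=[np.hstack([cv2.resize(cv2.getRectSubPix(ims[c],(50,50),tuple(map(float,pix(c,[*g,.05])))),(200,200),interpolation=cv2.INTER_CUBIC) for g in[*G.values(),(.4755,.097)]]) for c in ims]
cv2.imwrite("pics/end.png",np.vstack(rows))
E
```

```text
30.45 [ 0.49656024 -0.08267353  0.21580982] [-0.3079533   0.93987966 -0.40403688]
punch_round ['side'] [ 0.6436  0.1167 -5.2     0.047 ]
punch_round ['top'] [ 0.6433  0.1144 12.4     0.061 ]
punch_round ['side', 'top'] [0.6438 0.1153 7.2    0.138 ]
punch_square ['side'] [ 0.4759  0.2815 31.4     0.055 ]
punch_square ['top'] [ 0.4747  0.2789 32.5     0.13  ]
punch_square ['side', 'top'] [ 0.4755  0.2805 34.1     0.228 ]
punch_bar ['side'] [  0.4529  -0.3857 118.2      0.272 ]
punch_bar ['top'] [  0.4585  -0.3855 -21.9      0.066 ]
punch_bar ['side', 'top'] [  0.4584  -0.3856 -22.5      0.516 ]
spare_stand side [ 0.4718  0.1024 -0.0014]
spare_stand top [0.4694 0.0973 0.001 ]
glue_bottle side [0.601  0.2939 0.0007]
glue_bottle top [ 0.599   0.2931 -0.0054]
sprayer_white side [0.7852 0.0237 0.0016]
sprayer_white top [ 0.7803  0.021  -0.0024]
oil_can side [ 0.4129 -0.5322 -0.0007]
oil_can top [ 0.41   -0.5383 -0.0007]
```

View pics/end.png

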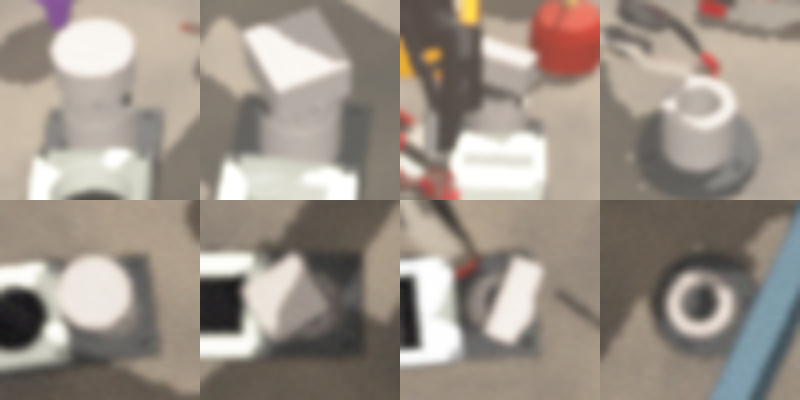

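All three punches stand seated in the dies with matching openings. The stand is empty, the bystanders are where they were, and the gripper is clear. Handing in.

```bash
python3 -c "
from bench import ctrl
print(ctrl.hand_in())"
```

```text
the job is handed in; nothing more can be done
None
```

I put each punch into the die whose opening matches its head and handed the job in at about 31 s. I parked the round punch on the stand first. Then I moved bar to die_bar, square to die_square, and finally round from the stand to die_round.

**What the last checks showed**
- **Seating:** The final pictures show all three punches upright on their sleeves. The fits put them within about 2 mm of the sleeve axes. The bar and square punches touched down at a tool height of 63.5 mm, their pickup height. The round punch touched at 66.5 mm, within the 65–67 mm at which it was gripped on the stand.
- **Surroundings:** The stand is empty and the gripper is clear. The glue bottle, sprayer and oil can measured within about 6 mm of their starting positions, which is about the networks' accuracy.

**What went wrong or disagreed**
- **First grip:** On my first grip of the round punch, the tool drifted about 16 mm sideways and 25 mm up while holding. I opened the gripper, found the punch still in its sleeve, and gripped it again.
- **Stand placement:** Setting the round punch on the stand briefly reached 47 N at the wrist. That is below the 120 N wrist limit.
- **Cameras:** The two cameras disagree by 2–5 mm along y. In the last check the side camera's fit of the bar was unreliable because the gripper was in the way. The top view and an earlier side view both confirmed the bar's place.

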